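Row up the sample pots and close the keeper on the bent rail

TASK

Get the sample pots ready in the holding station: first slide the keeper along its bent rail, round the bend and clear onto the straight side leg, without forcing it. Then stand every large white-lidded sample pot upright in the station, one to a marked circle (any circles) and flush against the fence so that they make an even, straight row, and last slide the keeper back round the bend until it is fully home against its stop on the gate leg. Leave the small red-lidded pot and everything else on the bench where it is.

Things in the scene. Friction and masses are not known exactly. Their poses are not given: they have to be found in the camera images.
- station: Fixed pot-holding station on the bench; place and yaw vary. Origin at bench level, mid-way along its row of 4 marked circles; x points across the row to the fence, y along the row, z up. Straight fence: near face at x = +26 mm, 10 mm thick, 18 mm high, 270 mm long. A cheek 18 mm high closes the row's +y end at y = +127 mm. Floor level with the bench. Beyond the -y end stands the bent rail.
- rail_home (a point): On the centre line of the rail (fixed round rod, 10 mm diameter, level, 75 mm above the bench), on its straight gate leg, which runs along the station's x at y = -155 mm, x from -45 to +35 mm. The keeper's bore is at this x when it touches the home stop, a fixed collar of 22 mm diameter on the rod at x = -18 to -6 mm. Parking is the other way, +x and round the bend.
- rail_bend_start (a point): On the rod's centre line, where the gate leg meets the bend; in the station's frame (35, -155) mm. The bend is an arc of 50 mm centre-line radius about (35, -205) mm in plan; it turns the rod through 70 degrees from +x toward -y.
- rail_bend_mid (a point): On the rod's centre line, half-way round the bend, (64, -164) mm in the station's frame.
- rail_bend_end (a point): On the rod's centre line, where the bend meets the straight side leg, (82, -188) mm in the station's frame. The side leg runs on in direction (0.342, -0.940); a fixed stop collar of 22 mm diameter begins 72 mm on, a foot stands at 102 mm.
- rail_parked (a point): On the rod's centre line in the middle of the side leg, 40 mm beyond the bend: parking place of the keeper (bore 15 to 60 mm beyond the bend will do).
- keeper_bore (a point): Centre of the bore of the keeper: loose aluminium part, 110 to 180 g, 12 mm thick, hung on the rail by a 16 mm hole (3 mm play round the rod; hanging free, this point is 3 mm below the rod's centre line). Own x along the bore, z up. Hub 32 mm square; foot 50 mm wide, to 48 mm below. Turned over 20 degrees out of line with the rod it binds: turn it with the bend. Starts 1 to 22 mm from home.
- keeper_tab (a point): Middle of the keeper's upright tab, 42 mm above the bore, axes as keeper_bore. The tab is 12 mm thick (own x) and 24 mm wide (own y), its top 20 mm above this point. Grasp it from above, across the thickness or the width; fingertips 88 mm or more over the bench clear rod, collars and pots. Let go, it hangs upright by itself.
- place_1 (a point): Centre of a marked circle on the station floor, at bench level, +93 mm along the station's y. The centre of a pot that stands here touching the fence is straight above it.
- place_2 (a point): Centre of a marked circle on the station floor, at bench level, +31 mm along the station's y. The centre of a pot that stands here touching the fence is straight above it.
- place_3 (a point): Centre of a marked circle on the station floor, at bench level, -31 mm along the station's y. The centre of a pot that stands here touching the fence is straight above it.
- place_4 (a point): Centre of a marked circle on the station floor, at bench level, -93 mm along the station's y. The centre of a pot that stands here touching the fence is straight above it.
- pot_1_centre (a point): Centre, half-way up, of a closed white sample pot standing on the bench, body 52 mm and lid 54 mm across, 68 mm high (lid the top 15 mm), 55 to 115 g; own z is up. May be absent (None).
- pot_2_centre (a point): Centre, half-way up, of a closed white sample pot standing on the bench, body 52 mm and lid 54 mm across, 68 mm high (lid the top 15 mm), 55 to 115 g; own z is up. May be absent (None).
- pot_3_centre (a point): Centre, half-way up, of a closed white sample pot standing on the bench, body 52 mm and lid 54 mm across, 68 mm high (lid the top 15 mm), 55 to 115 g; own z is up. May be absent (None).
- pot_4_centre (a point): Centre, half-way up, of a closed white sample pot standing on the bench, body 52 mm and lid 54 mm across, 68 mm high (lid the top 15 mm), 55 to 115 g; own z is up. May be absent (None).
- small_pot: Bystander, to be left alone: small sample pot with red lid, 48 mm across, 60 mm high: does not belong in the row; origin at the middle of its underside.
- dropper: Bystander, to be left alone: amber dropper bottle, 36 mm across, 101 mm high; origin at the middle of its underside.
- boats: Bystander, to be left alone: nested stack of white weighing boats, 63 mm square, 28 mm high; origin at the middle of its underside.
- marker: Bystander, to be left alone: marker pen lying down, 138 mm long; origin at the middle of its underside.
Mind the look-alikes: they are no part of the job. Leave any blue or purple look-alike of the part that bears pot_1_centre alone.

How it is judged:
By the outcome, as a careful person would: the job done as asked, in the order asked, and still so for the second after the job is handed in, with the robot touching nothing.
Of pot_1, pot_2, pot_3, pot_4 only 3 to 4 are there at a start; the rules pass over those that are not, and their reading is None.
At some moment in a run one of pot_1, pot_2, pot_3, pot_4 may be knocked a few centimetres aside while the robot is not near it.
Once in a run the grip may slacken for a moment while it holds something.
It also fails if it takes over 210 s, if anything falls off the work surface, if the arm or the gripper's body presses on something with over 40 N, if the wrist force passes 120 N, or if a joint passes its speed limit or range.

ROBOT

A 7-joint arm with a two-finger parallel gripper is mounted at the origin on a cart in front of the work surface, level with it; the furniture and walls round the work are solid. World frame = base frame: x ahead of the robot, y to its left, z up, the work surface at z = 0. Lengths are in mm, angles in rad, forces in N, time in s.
With the tool pointing down it reaches from about 400 to 875 mm from the base axis. Payload 4.4 kg.
Tool frame: the origin (TCP) lies at the very end of the fingers, on their centre line; the grasp point (between the pads) lies 19 mm behind it; y points along the fingers, z is the direction in which the jaws open and shut, and the axes are right-handed (so a half turn about y gives the same grasp; the last joint's range is limited). The gripper opens to 85 mm and grips with 20 to 120 N. Pads are 22 mm wide; open, the fingers measure 114 mm over their backs; the gripper's body (76 mm by 85 mm) begins 54 mm behind the grasp point. The pads swing forward as they close: fully open they stand 13 mm farther back than shut.
Start: joints at [1.167, 0.628, 0.038, 1.517, -0.027, 0.996, -0.02], TCP at [215.446, -613.271, 231.313] pointing down, gripper open.
Joint ranges: [-3.06, 3.06], [-0.37, 2.12], [-1.25, 1.32], [0.18, 2.47], [-1.1, 4.24], [0.23, 1.98], [-2.94, 2.94]. Speed limits (rad/s): [2.57, 2.57, 3.14, 3.14, 3.14, 3.14, 3.14].

INTERFACE

Orientations are given as [roll, pitch, yaw] about the fixed x, y, z axes, in that order (R = Rz(yaw) Ry(pitch) Rx(roll)).
In Python, from cell import * gives the robot as it stands.
- The arm moves only by the tool apply_moves, never from a script. Its argument "targets" is a list of rows, each a list of 6 numbers: the shift along the tool's x, y, z in units of 40 mm (1.0 is 40 mm), then the turn, a rotation vector about the tool's x, y, z in units of 8 degrees (1.0 is 8 degrees). A call has 1 to 12 rows; each row shifts and turns the commanded pose from where the row before left it, along the tool's axes as they then stand; what a row does not reach is not made up. A row lasts 1/8 s, in which the tool goes at most 62.5 mm and 10.7 degrees, less where a joint would pass 70% of its speed; a pose out of reach is approached as far as the arm can. A call is refused whole if a number of a shift passes 1 or a number of a turn 1, either way. A call with a gripper value outside its range is refused whole. "jaw" is the gripper command: -1 is shut, 1 is fully open, values between are in proportion, set as the call begins (left out, the last holds). The fingers move at their own pace and stop on an object; the grip force is fixed at half the most. Time passes only in rows, so rows that do not move let the fingers close. It gives the time, the measured TCP pose, the force and the opening at its end, in the units of the state.
- read_state(): the state, without advancing time (a new reading comes with each control period).
- get_image(name): name is "scene" or "side" or "wrist"; returns the picture (384x512x3 uint8, red, green, blue); there is no depth.
- calibration(name): a dict with "fx", "fy", "cx", "cy" (pixels), "world_from_camera" (4x4, takes a point from camera to world coordinates). Camera axes: x right, y down, z forward; pixel columns grow to the right and rows downward; lengths in mm; the calibration is good to about 2 mm. A picture is of the moment at which its call begins: read the wrist's pose just before it. calibration takes no time and is no camera call; for the wrist camera it gives the pose at the moment of the call.
- finish_job(): hands the job in, once; it reports no verdict.
The state is a dict: "clock": time; "qpos": joint angles; "qd": joint speeds; "tau": joint torques, N m; "eef_pos": TCP position; "tool_rot": TCP orientation; "force": force on the tool from outside, world axes, zero at the start; "torque": the same for the moment, N m; "width": finger opening in mm.
Only numpy, scipy, OpenCV 4.12 (cv2) and the standard library are available. Lean on these libraries where they do the work, as an engineer would, in place of code of your own. Each camera call takes 0.05 s, during which the arm holds its last target. There are 200 camera calls.

## Working session

There is one attempt and no reset: what is moved stays moved. The work goes in short steps, Python scripts to look and compute and a tool call to move; the robot and the scene stay as the last step left them, time stands still between calls to the robot, and variables do not carry over. Pictures are saved under pics/ and viewed, about 12 in all and at most 16, crops included, and the job is handed in when it is done.

Besides the shell and the picture viewer there is one more tool, called after "Emit:" as name([rows], argument=value, ...), one row to a line, values as JSON. apply_moves: Moves the arm, as the interface text tells. Its arguments: {"type":"object","properties":{"targets":{"type":"array"},"jaw":{"type":"number"}},"required":["targets"]}

```bash
ls; mkdir -p pics; python3 - <<'E'
from cell import *
import cv2,numpy as np
s=read_state();print({k:np.round(v,3) for k,v in s.items()})
for n in("scene","side","wrist"):
    c=calibration(n);print(n,c["fx"],c["fy"],c["cx"],c["cy"],np.round(c["world_from_camera"],3).tolist())
    im=get_image(n);cv2.imwrite(f"pics/{n}0.png",im[:,:,::-1])
E
```

```text
pics
{'clock': np.float64(0.0), 'qpos': array([ 1.167,  0.629,  0.038,  1.518, -0.027,  0.996, -0.02 ]), 'qd': array([-0.   ,  0.   ,  0.001, -0.001, -0.   , -0.001, -0.001]), 'tau': array([ 0.0000e+00, -5.6341e+01,  1.2260e+00, -1.9344e+01,  1.1000e-02,
        1.1000e-02,  0.0000e+00]), 'eef_pos': array([ 215.207, -612.667,  230.389]), 'tool_rot': array([-1.573, -0.   , -2.804]), 'force': array([0.225, 0.047, 0.571]), 'torque': array([-0.029,  0.028,  0.028]), 'width': np.float64(85.213)}
scene 388.82531763955774 388.82531763955774 250.1925298162292 188.96141867940446 [[0.669, -0.321, 0.671, -345.725], [-0.743, -0.304, 0.596, -704.843], [0.012, -0.897, -0.442, 673.468], [0.0, 0.0, 0.0, 1.0]]
side 427.9216986341804 427.9216986341804 250.26940243090868 199.28878670624073 [[-0.998, -0.029, 0.064, 457.408], [-0.07, 0.448, -0.891, 1329.365], [-0.003, -0.893, -0.449, 720.992], [0.0, 0.0, 0.0, 1.0]]
wrist 334.4629159911048 334.4629159911048 255.99196058524296 191.26489909336388 [[0.332, -0.899, -0.286, 287.655], [-0.943, -0.317, -0.099, -587.893], [-0.002, 0.302, -0.953, 372.987], [0.0, 0.0, 0.0, 1.0]]
```

View pics/scene0.png

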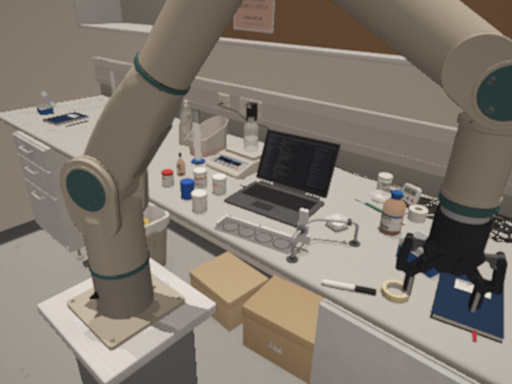

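View pics/side0.png

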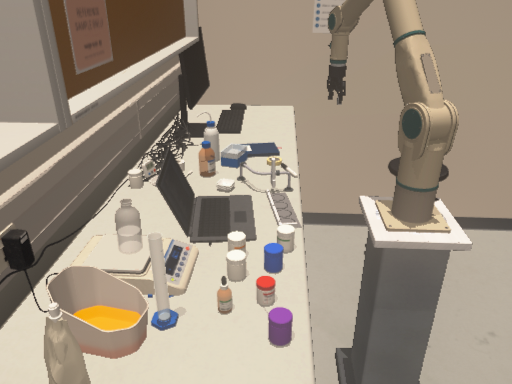

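Scene view: three white pots near (199,201), (219,184), (200,178), the blue look-alike at (187,189), the red-lidded pot at (167,178), and the station at about (262,235) with the keeper tab at (303,215). Side view: white pots at (286,237), (237,243), (236,265). I'll zoom in.

```bash
cat > h.py <<'E'
from cell import *
import cv2,numpy as np
def ray(c,p):
    T=np.array(c["world_from_camera"]);d=T[:3,:3]@[(p[0]-c["cx"])/c["fx"],(p[1]-c["cy"])/c["fy"],1.]
    return T[:3,3],d/np.linalg.norm(d)
def on(c,p,z):
    o,d=ray(c,p);return o+d*(z-o[2])/d[2]
def tri(c1,p1,c2,p2):
    o,d=ray(c1,p1);q,e=ray(c2,p2);s=np.linalg.lstsq(np.c_[d,-e],q-o,rcond=None)[0]
    a=o+d*s[0];b=q+e*s[1];return (a+b)/2,np.linalg.norm(a-b)
def proj(c,P):
    q=np.linalg.inv(c["world_from_camera"])@np.r_[P,1];return np.array([c["fx"]*q[0]/q[2]+c["cx"],c["fy"]*q[1]/q[2]+c["cy"]])
def crop(im,x0,x1,y0,y1,k,f):
    o=cv2.resize(im[y0:y1,x0:x1,::-1],None,fx=k,fy=k,interpolation=cv2.INTER_CUBIC)
    for x in range(x0-x0%20+20,x1,20):cv2.putText(o,str(x),(int((x-x0)*k),10),0,.35,(0,0,255));cv2.line(o,(int((x-x0)*k),12),(int((x-x0)*k),18),(0,0,255))
    for y in range(y0-y0%20+20,y1,20):cv2.putText(o,str(y),(0,int((y-y0)*k)),0,.35,(0,0,255));cv2.line(o,(24,int((y-y0)*k)),(30,int((y-y0)*k)),(0,0,255))
    cv2.imwrite(f,o)
E
python3 - <<'E'
from h import *
crop(cv2.imread("pics/scene0.png")[:,:,::-1],155,375,145,275,3.6,"pics/sc.png")
crop(cv2.imread("pics/side0.png")[:,:,::-1],210,310,145,285,4.2,"pics/sd.png")
E
```

```text
(no output)
```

View pics/sc.png

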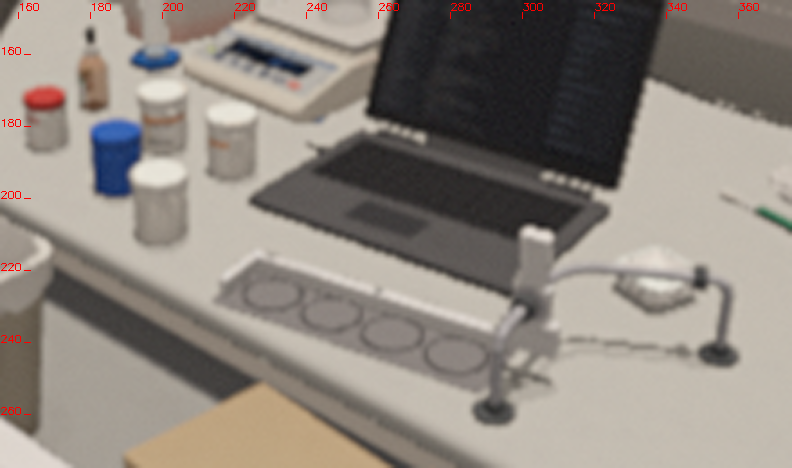

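View pics/sd.png

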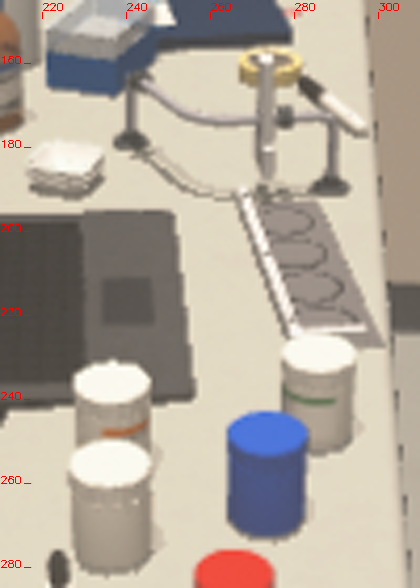

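```bash
python3 - <<'E'
from h import *
np.set_printoptions(precision=1,suppress=True)
a=calibration("scene");b=calibration("side")
print("circ scene");[print(on(a,p,0)) for p in[(230.6,226.4),(247.2,232.2),(264.2,237.8),(281.9,243.6)]]
print("circ side");[print(on(b,p,0)) for p in[(285.7,214),(281.9,205.7),(279,198.1)]]
print("lids scene");[print(on(a,p,68)) for p in[(200.3,170.6),(219.2,176.4),(198.9,192.8)]]
print("lids side");[print(on(b,p,68)) for p in[(236.9,236.4),(236.2,255.7),(285.7,229)]]
print(tri(a,(304.4,209.2),b,(273.6,158.6)),"jar",tri(a,(384,177),b,(135,172)))
print("red",on(a,(167.3,172.),60),"blue",on(a,(187,180.5),68))
E
```

```text
circ scene
[426.4  65.2   0. ]
[437.7   1.8   0. ]
[450.1 -58.8   0. ]
[ 462.6 -119.1    0. ]
circ side
[427.8   5.7   0. ]
[441.4 -56.5   0. ]
[ 452.5 -117.9    0. ]
lids scene
[560.7 361.5  68. ]
[573.2 269.   68. ]
[430.1 221.   68. ]
lids side
[572.2 275.2  68. ]
[564.4 373.5  68. ]
[431. 224.  68.]
(array([ 477.8, -178.6,  135.9]), np.float64(2.3808475072459903)) jar (array([1017.6, -182.2,   62.3]), np.float64(4.2937455405140135))
red [475.2 458.1  60. ] blue [466.6 328.3  68. ]
```

```bash
cat >> h.py <<'E'
def plan(tgts,p=None,yaw=None,dec=2):
    """tgts: list of (xyz,yaw,n rows); prints rows in move units, tool kept pointing down"""
    s=read_state()
    if p is None:p=s["eef_pos"]
    if yaw is None:yaw=s["tool_rot"][2]
    p=np.array(p,float);rows=[]
    for T,y,n in tgts:
        for i in range(n):
            k=n-i;d=(np.array(T)-p)/k;t=((y-yaw+np.pi)%(2*np.pi)-np.pi)/k
            X=np.array([np.cos(yaw),np.sin(yaw),0]);Y=np.array([0,0,-1]);Z=np.array([-np.sin(yaw),np.cos(yaw),0])
            r=np.round([d@X/40,d@Y/40,d@Z/40,0,-np.degrees(t)/8,0],dec)+0.
            p=p+40*(r[0]*X+r[1]*Y+r[2]*Z);yaw-=np.radians(8*r[4]);rows.append(r.tolist())
    print("max",np.abs(rows).max());
    for i in range(0,len(rows),12):print(str(rows[i:i+12]).replace(" ",""))
    print("end",np.round(p,1),round(yaw,4))
E
python3 - <<'E'
from h import *
plan([((470,-165,235),-1.376,16)])
E
```

```text
max 0.81
[[-0.61,-0.01,-0.53,0.0,-0.64,0.0],[-0.65,-0.01,-0.47,0.0,-0.64,0.0],[-0.69,-0.01,-0.41,0.0,-0.64,0.0],[-0.73,-0.01,-0.35,0.0,-0.64,0.0],[-0.75,-0.01,-0.28,0.0,-0.64,0.0],[-0.78,-0.01,-0.21,0.0,-0.64,0.0],[-0.79,0.0,-0.14,0.0,-0.64,0.0],[-0.8,-0.01,-0.07,0.0,-0.64,0.0],[-0.81,0.0,0.0,0.0,-0.64,0.0],[-0.8,-0.01,0.07,0.0,-0.64,0.0],[-0.79,0.0,0.14,0.0,-0.64,0.0],[-0.78,-0.01,0.21,0.0,-0.64,0.0]]
[[-0.76,0.0,0.28,0.0,-0.64,0.0],[-0.73,-0.01,0.34,0.0,-0.64,0.0],[-0.69,0.0,0.41,0.0,-0.63,0.0],[-0.65,-0.01,0.47,0.0,-0.64,0.0]]
end [ 470.  -165.1  235. ] -1.3755
```

Emit:
apply_moves([
  [-0.61, -0.01, -0.53, 0.0, -0.64, 0.0],
  [-0.65, -0.01, -0.47, 0.0, -0.64, 0.0],
  [-0.69, -0.01, -0.41, 0.0, -0.64, 0.0],
  [-0.73, -0.01, -0.35, 0.0, -0.64, 0.0],
  [-0.75, -0.01, -0.28, 0.0, -0.64, 0.0],
  [-0.78, -0.01, -0.21, 0.0, -0.64, 0.0],
  [-0.79, 0.0, -0.14, 0.0, -0.64, 0.0],
  [-0.8, -0.01, -0.07, 0.0, -0.64, 0.0],
  [-0.81, 0.0, 0.0, 0.0, -0.64, 0.0],
  [-0.8, -0.01, 0.07, 0.0, -0.64, 0.0],
  [-0.79, 0.0, 0.14, 0.0, -0.64, 0.0],
  [-0.78, -0.01, 0.21, 0.0, -0.64, 0.0],
], jaw=1)

```text
clock: 1.65
eef_pos: [407.6, -275.7, 235.0]
tool_rot: [-1.571, -0.0, -1.726]
force: [0.3, -0.1, -0.9]
width: 85.5
```

Emit:
apply_moves([
  [-0.76, 0.0, 0.28, 0.0, -0.64, 0.0],
  [-0.73, -0.01, 0.34, 0.0, -0.64, 0.0],
  [-0.69, 0.0, 0.41, 0.0, -0.63, 0.0],
  [-0.65, -0.01, 0.47, 0.0, -0.64, 0.0],
  [0, 0, 0, 0, 0, 0],
  [0, 0, 0, 0, 0, 0],
  [0, 0, 0, 0, 0, 0],
])

```text
clock: 2.52
eef_pos: [469.6, -166.3, 235.6]
tool_rot: [-1.571, -0.0, -1.377]
force: [-0.4, -0.5, -0.1]
width: 85.3
```

```bash
python3 - <<'E'
from h import *
s=read_state();print(s["clock"],s["eef_pos"],s["tool_rot"],s["qpos"],s["force"])
c=calibration("wrist");im=get_image("wrist");cv2.imwrite("pics/w1.png",im[:,:,::-1])
np.save("c1.npy",c["world_from_camera"]);print(np.round(c["world_from_camera"],3).tolist())
crop(im,0,512,0,384,1.55,"pics/w1c.png")
E
```

```text
2.525 [ 469.5827471  -166.32976066  235.61095386] [-1.57148607e+00 -4.46678697e-04 -1.37684431e+00] [ 0.56704706  0.4293375  -0.39721694  1.91901924  0.21976528  0.83569332
  0.24781442] [-0.43794447 -0.48662332 -0.13004161]
[[0.981, 0.184, 0.057, 454.229], [0.193, -0.935, -0.297, -91.006], [-0.001, 0.303, -0.953, 378.1], [0.0, 0.0, 0.0, 1.0]]
```

View pics/w1c.png

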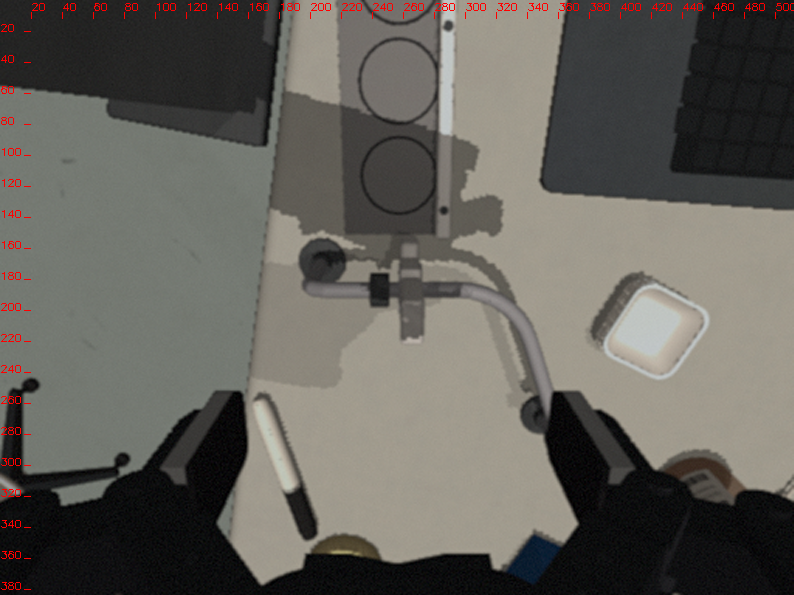

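Wrist view: circles 4 and 3 at pixels (257,113) and (257,52). The black home-stop collar is at (244.5,187), the gate leg along row 187, the keeper at column 266 and the bend to its right.

```bash
python3 - <<'E'
from h import *
np.set_printoptions(precision=1,suppress=True)
c=calibration("wrist")
k=1.55
P=lambda u,v,z:on(c,(u/k,v/k),z)
p4=P(398,175,0);p3=P(399,81,0);print("p3,p4",p3,p4,np.linalg.norm(p3-p4))
f1=P(440,226,18);f2=P(440,82,18);print("fence edge",f1,f2)
col=P(379,290,75);print("collar",col);r=P(315,289,75);r2=P(460,291,75);print("rod",r,r2,np.degrees(np.arctan2(*(r2-r)[1::-1])))
for yaw in(.18,.19,.2,.21):
    R=np.array([[np.cos(yaw),-np.sin(yaw)],[np.sin(yaw),np.cos(yaw)]])
    S=lambda q:R.T@(q[:2]-O)
    O=p4[:2]-R@[0,-93]
    print(yaw,O,"p3",S(p3),"fence",S(f1),S(f2),"collar",S(col),"rod",S(r),S(r2),"keeper",S(P(412,330,134)))
    print("p1,p2scene",S(np.array([426.4,65.2])),S(np.array([437.7,1.8])))
E
```

```text
p3,p4 [449.  -58.6   0. ] [ 460.4 -119.6    0. ] 62.06322780038835
fence edge [ 495.6 -146.7   18. ] [475.3 -55.7  18. ]
collar [ 461.1 -183.5   75. ]
rod [ 422.6 -190.5   75. ] [ 509.8 -174.6   75. ] 10.317043870516498
0.18 [443.7 -28.1] p3 [ -0.2 -30.9] fence [  29.8 -126. ] [ 26.1 -32.7] collar [ -10.8 -156. ] rod [ -49.9 -155.9] [  38.8 -155.9] keeper [   7.9 -158.9]
p1,p2scene [-0.3 94.9] [-0.6 30.5]
0.19 [442.8 -28.3] p3 [  0.4 -30.9] fence [  29.5 -126.3] [ 26.7 -33. ] collar [ -11.4 -155.9] rod [ -50.5 -155.4] [  38.1 -156.3] keeper [   7.2 -159. ]
p1,p2scene [ 1.5 94.9] [ 0.7 30.5]
0.2 [441.9 -28.5] p3 [  1.  -30.9] fence [  29.1 -126.6] [ 27.3 -33.3] collar [ -12.  -155.8] rod [ -51.1 -154.9] [  37.5 -156.7] keeper [   6.6 -159. ]
p1,p2scene [ 3.4 94.9] [ 1.9 30.5]
0.21 [441.  -28.7] p3 [  1.6 -31. ] fence [  28.8 -126.9] [ 27.9 -33.5] collar [ -12.6 -155.6] rod [ -51.7 -154.4] [  36.9 -157. ] keeper [   5.9 -159.1]
p1,p2scene [ 5.3 94.9] [ 3.1 30.5]
```

```bash
cat >> h.py <<'E'
YAW=0.185;O=np.array([443.2,-28.2])
def W(x,y,z):
    c,s=np.cos(YAW),np.sin(YAW);return np.array([O[0]+c*x-s*y,O[1]+s*x+c*y,z])
def S(q):
    c,s=np.cos(YAW),np.sin(YAW);d=np.array(q[:2])-O;return np.array([c*d[0]+s*d[1],-s*d[0]+c*d[1]])
TY=YAW-np.pi/2
E
python3 - <<'E'
from h import *
plan([(W(7.3,-155,160),TY,4),(W(7.3,-155,96),TY,5)])
E
```

```text
max 0.48
[[0.09,0.47,0.04,0.0,0.02,0.0],[0.09,0.47,0.04,0.0,0.01,0.0],[0.09,0.48,0.04,0.0,0.02,0.0],[0.09,0.47,0.05,0.0,0.01,0.0],[0.0,0.32,0.0,0.0,0.0,0.0],[0.0,0.32,0.0,0.0,0.0,0.0],[0.0,0.32,0.0,0.0,0.0,0.0],[0.0,0.32,0.0,0.0,0.0,0.0],[0.0,0.32,0.0,0.0,0.0,0.0]]
end [ 479.1 -179.2   96.1] -1.3854
```

Emit:
apply_moves([
  [0.09, 0.47, 0.04, 0.0, 0.02, 0.0],
  [0.09, 0.47, 0.04, 0.0, 0.01, 0.0],
  [0.09, 0.48, 0.04, 0.0, 0.02, 0.0],
  [0.09, 0.47, 0.05, 0.0, 0.01, 0.0],
  [0.0, 0.32, 0.0, 0.0, 0.0, 0.0],
  [0.0, 0.32, 0.0, 0.0, 0.0, 0.0],
  [0.0, 0.32, 0.0, 0.0, 0.0, 0.0],
  [0.0, 0.32, 0.0, 0.0, 0.0, 0.0],
  [0.0, 0.32, 0.0, 0.0, 0.0, 0.0],
  [0, 0, 0, 0, 0, 0],
  [0, 0, 0, 0, 0, 0],
], jaw=1)

```text
clock: 3.95
eef_pos: [479.8, -178.3, 96.3]
tool_rot: [-1.57, -0.0, -1.384]
force: [0.6, 0.4, 0.2]
width: 85.2
```

```bash
python3 - <<'E'
from h import *
s=read_state();print(s["clock"],S(s["eef_pos"]),s["eef_pos"],s["tool_rot"],s["force"])
a=get_image("side");w=get_image("wrist");cv2.imwrite("pics/w2.png",w[:,:,::-1])
crop(w,100,412,130,384,2.4,"pics/w2c.png")
E
```

```text
3.95 [   8.39268902 -154.29200061] [ 479.83095694 -178.31539453   96.26093995] [-1.57044117e+00 -1.42398874e-04 -1.38371311e+00] [0.56436896 0.43806741 0.16264578]
```

View pics/w2c.png

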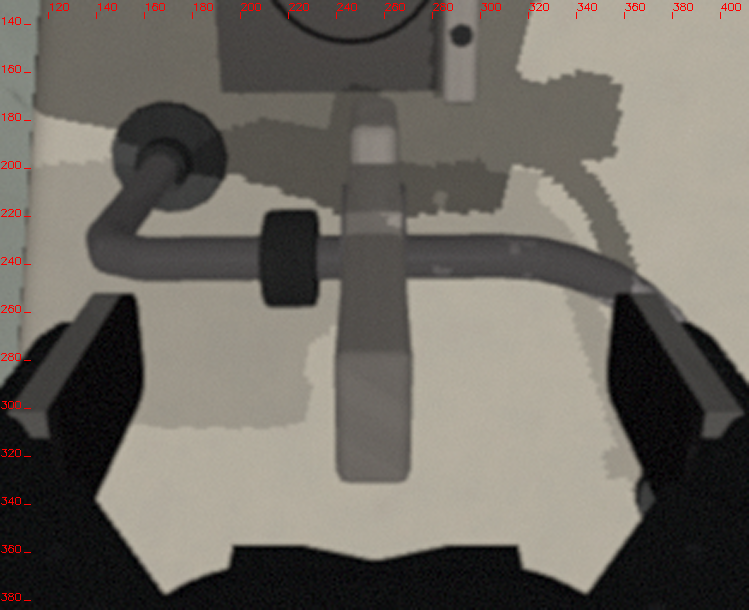

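The tab's top face spans (240,277) to (271,331) in pixels, and its centre column lines up with the middle of the jaws. Now to check the centre in y and close.

```bash
python3 - <<'E'
from h import *
c=calibration("wrist")
for p in[(373,352),(373,417),(373,482)]:print(S(on(c,(100+p[0]/2.4,130+p[1]/2.4),134)))
print("collar",S(on(c,(100+290/2.4,130+258/2.4),75)),"rod",S(on(c,(100+450/2.4,130+256/2.4),75)))
E
```

```text
[   7.59166468 -142.99332503]
[   7.61276557 -154.39659456]
[   7.63511695 -166.47564511]
collar [ -11.07117744 -155.74799764] rod [  24.78664405 -155.17677276]
```

Emit:
apply_moves([
  [0, 0, 0, 0, 0, 0],
  [0, 0, 0, 0, 0, 0],
  [0, 0, 0, 0, 0, 0],
  [0, 0, 0, 0, 0, 0],
  [0, 0, 0, 0, 0, 0],
  [0, 0, 0, 0, 0, 0],
  [0, 0, 0, 0, 0, 0],
  [0, 0, 0, 0, 0, 0],
  [0, 0, 0, 0, 0, 0],
  [0, 0, 0, 0, 0, 0],
], jaw=-1)

```text
clock: 5.3
eef_pos: [479.6, -178.4, 96.2]
tool_rot: [-1.571, -0.0, -1.384]
force: [0.2, -0.8, 3.3]
width: 11.6
```

```bash
cat >> h.py <<'E'
O=O+W(0.5,-0.3,0)[:2]-W(0,0,0)[:2]
def rail(s):
    """arc length s from station x=0 on gate leg -> (x,y,heading)"""
    L=50*np.radians(70)
    if s<35:return s,-155.,0.
    if s<35+L:
        a=(s-35)/50;return 35+50*np.sin(a),-205+50*np.cos(a),-a
    a=np.radians(70);t=s-35-L;return 35+50*np.sin(a)+t*np.cos(a),-205+50*np.cos(a)-t*np.sin(a),-a
def rt(s,z,off=0.5):
    x,y,h=rail(s);return W(x-off*np.sin(h),y+off*np.cos(h),z),TY+h
E
python3 - <<'E'
from h import *
s=read_state();print(S(s["eef_pos"]))
s0=S(s["eef_pos"])[0]
off=S(s["eef_pos"])[1]+155
t=[(rt(s0,98.7,off)+(2,))]+[(rt(q,98.7,.5)+(1,)) for q in np.linspace(s0,35+61.1+38,26)[1:]]
plan(t)
E
```

```text
[   7.61386094 -153.98399351]
max 0.73
[[0.0,-0.03,0.0,0.0,0.01,0.0],[0.0,-0.03,0.0,0.0,0.0,0.0],[0.01,0.0,0.13,0.0,0.0,0.0],[0.0,0.0,0.12,0.0,0.0,0.0],[0.0,0.0,0.13,0.0,0.0,0.0],[0.0,0.0,0.13,0.0,0.0,0.0],[0.0,0.0,0.12,0.0,0.0,0.0],[0.01,0.0,0.13,0.0,0.43,0.0],[0.0,0.0,0.13,0.0,0.72,0.0],[0.01,0.0,0.12,0.0,0.73,0.0],[0.0,0.0,0.13,0.0,0.72,0.0],[0.01,0.0,0.13,0.0,0.73,0.0]]
[[0.01,0.0,0.13,0.0,0.72,0.0],[0.0,0.0,0.12,0.0,0.73,0.0],[0.01,0.0,0.13,0.0,0.72,0.0],[0.01,0.0,0.13,0.0,0.73,0.0],[0.0,0.0,0.13,0.0,0.72,0.0],[0.01,0.0,0.13,0.0,0.73,0.0],[0.01,0.0,0.12,0.0,0.72,0.0],[0.0,0.0,0.13,0.0,0.35,0.0],[0.0,0.0,0.13,0.0,0.0,0.0],[0.0,0.0,0.12,0.0,0.0,0.0],[0.0,0.0,0.13,0.0,0.0,0.0],[0.0,0.0,0.13,0.0,0.0,0.0]]
[[0.0,0.0,0.12,0.0,0.0,0.0],[0.0,0.0,0.13,0.0,0.0,0.0],[0.0,0.0,0.12,0.0,0.0,0.0]]
end [ 578.6 -230.3   98.6] -2.607
```

Emit:
apply_moves([
  [0, -0.03, 0, 0, 0, 0],
  [0, -0.03, 0, 0, 0, 0],
  [0.01, 0, 0.13, 0, 0, 0],
  [0, 0, 0.12, 0, 0, 0],
  [0, 0, 0.13, 0, 0, 0],
  [0, 0, 0.13, 0, 0, 0],
  [0, 0, 0.12, 0, 0, 0],
  [0.01, 0, 0.13, 0, 0.43, 0],
  [0, 0, 0, 0, 0, 0],
])

```text
clock: 6.42
eef_pos: [510.2, -173.3, 98.5]
tool_rot: [-1.57, -0.0, -1.443]
force: [-0.4, 0.4, -1.3]
width: 11.2
```

```bash
python3 - <<'E'
from h import *
s=read_state();print(S(s["eef_pos"]),s["eef_pos"],s["tool_rot"],s["force"],s["torque"])
E
```

```text
[  38.64959462 -154.64129448] [ 510.18246977 -173.29598285   98.53858179] [-1.57026437e+00 -1.21939203e-04 -1.44302982e+00] [-0.3986294   0.44899728 -1.33561207] [ 0.00401551 -0.03319707  0.03147589]
```

Emit:
apply_moves([
  [0, 0, 0.13, 0, 0.72, 0],
  [0.01, 0, 0.12, 0, 0.73, 0],
  [0, 0, 0.13, 0, 0.72, 0],
  [0.01, 0, 0.13, 0, 0.73, 0],
  [0.01, 0, 0.13, 0, 0.72, 0],
  [0, 0, 0.12, 0, 0.73, 0],
  [0, 0, 0, 0, 0, 0],
])

```text
clock: 7.3
eef_pos: [539.2, -178.4, 98.5]
tool_rot: [-1.571, -0.0, -2.049]
force: [-0.5, -0.0, -1.0]
width: 11.6
```

Emit:
apply_moves([
  [0.01, 0, 0.13, 0, 0.72, 0],
  [0.01, 0, 0.13, 0, 0.73, 0],
  [0, 0, 0.13, 0, 0.72, 0],
  [0.01, 0, 0.13, 0, 0.73, 0],
  [0.01, 0, 0.12, 0, 0.72, 0],
  [0, 0, 0.13, 0, 0.35, 0],
  [0, 0, 0, 0, 0, 0],
])

```text
clock: 8.18
eef_pos: [560.7, -200.2, 98.4]
tool_rot: [-1.571, -0.0, -2.604]
force: [0.0, 0.7, -1.4]
width: 11.1
```

```bash
python3 - <<'E'
from h import *
s=read_state();print(S(s["eef_pos"]),s["eef_pos"],s["tool_rot"],s["force"],s["torque"])
print(rail(35+61.1),[S(rt(q,98.7)[0]) for q in (92,96,100)], rt(96,98)[1])
E
```

```text
[  83.31812706 -190.35834284] [ 560.6588168  -200.18694275   98.42114449] [-1.57072053e+00 -2.54796091e-04 -2.60418237e+00] [ 0.01818653  0.69420685 -1.37527095] [ 0.02804075  0.02136693 -0.01774021]
(np.float64(81.98924016437837), np.float64(-187.91165630080545), np.float64(-1.2217304763960306)) [array([  80.88599155, -183.91147755]), array([  82.42451749, -187.64588981]), array([  83.79296503, -191.40544745])] -2.6057963267948967
```

Emit:
apply_moves([
  [0, 0, 0.13, 0, 0, 0],
  [0, 0, 0.13, 0, 0, 0],
  [0, 0, 0.13, 0, 0, 0],
  [0, 0, 0.13, 0, 0, 0],
  [0, 0, 0.13, 0, 0, 0],
  [0, 0, 0.13, 0, 0, 0],
  [0, 0, 0.12, 0, 0, 0],
  [0, 0, 0, 0, 0, 0],
  [0, 0.03, 0, 0, 0, 0],
  [0, 0.03, 0, 0, 0, 0],
  [0, 0, 0, 0, 0, 0],
])

```text
clock: 9.55
eef_pos: [579.1, -230.5, 96.3]
tool_rot: [-1.571, 0.0, -2.605]
force: [-0.0, 0.7, 1.9]
width: 11.4
```

Emit:
apply_moves([
  [0, 0, 0, 0, 0, 0],
  [0, 0, 0, 0, 0, 0],
  [0, 0, 0, 0, 0, 0],
  [0, 0, 0, 0, 0, 0],
  [0, 0, 0, 0, 0, 0],
  [0, 0, 0, 0, 0, 0],
  [0, 0, 0, 0, 0, 0],
], jaw=1)

```text
clock: 10.42
eef_pos: [579.1, -230.8, 96.1]
tool_rot: [-1.571, 0.0, -2.606]
force: [0.1, 0.1, -0.1]
width: 84.9
```

Emit:
apply_moves([
  [0, -0.5, 0, 0, 0, 0],
  [0, -0.7, 0, 0, 0, 0],
  [0, -0.8, 0, 0, 0, 0],
  [0, -0.8, 0, 0, 0, 0],
  [0, -0.7, 0, 0, 0, 0],
])

```text
clock: 11.05
eef_pos: [579.2, -230.9, 237.4]
tool_rot: [-1.57, 0.0, -2.606]
force: [0.5, 0.4, -0.3]
width: 85.1
```

```bash
python3 - <<'E'
from h import *
s=read_state();print(s["clock"],s["eef_pos"],s["tool_rot"],s["force"],s["qpos"])
P=[np.array([431,223]),np.array([573,272])]
plan([((470,180,235),TY+.25,16)])
E
```

```text
11.05 [ 579.19974252 -230.86438181  237.44164471] [-1.57026395e+00  4.16816208e-04 -2.60558974e+00] [ 0.54521655  0.43167461 -0.34172057] [ 0.30414467  0.5826454   0.04913613  1.59018084 -0.03277266  0.96889568
 -0.67106724]
max 0.67
[[-0.18,0.0,-0.64,0.0,-0.66,0.0],[-0.24,0.0,-0.62,0.0,-0.66,0.0],[-0.3,0.0,-0.59,0.0,-0.66,0.0],[-0.35,0.0,-0.57,0.0,-0.66,0.0],[-0.4,0.01,-0.53,0.0,-0.66,0.0],[-0.45,0.0,-0.49,0.0,-0.66,0.0],[-0.49,0.01,-0.45,0.0,-0.66,0.0],[-0.53,0.0,-0.4,0.0,-0.66,0.0],[-0.56,0.01,-0.35,0.0,-0.66,0.0],[-0.59,0.0,-0.3,0.0,-0.66,0.0],[-0.62,0.01,-0.24,0.0,-0.65,0.0],[-0.64,0.0,-0.19,0.0,-0.66,0.0]]
[[-0.65,0.01,-0.13,0.0,-0.65,0.0],[-0.66,0.0,-0.07,0.0,-0.66,0.0],[-0.66,0.01,0.0,0.0,-0.65,0.0],[-0.67,0.0,0.06,0.0,-0.66,0.0]]
end [470.1 180.2 235. ] -1.1353
```

```bash
python3 - <<'E'
from h import *
plan([((490,270,250),TY+.3,18)])
E
```

```text
max 0.71
[[-0.25,-0.02,-0.66,0.0,-0.6,0.0],[-0.3,-0.02,-0.64,0.0,-0.6,0.0],[-0.36,-0.02,-0.61,0.0,-0.61,0.0],[-0.41,-0.02,-0.58,0.0,-0.6,0.0],[-0.45,-0.02,-0.54,0.0,-0.61,0.0],[-0.5,-0.02,-0.5,0.0,-0.6,0.0],[-0.54,-0.02,-0.46,0.0,-0.61,0.0],[-0.57,-0.02,-0.41,0.0,-0.6,0.0],[-0.61,-0.02,-0.36,0.0,-0.61,0.0],[-0.64,-0.01,-0.31,0.0,-0.6,0.0],[-0.66,-0.02,-0.25,0.0,-0.61,0.0],[-0.68,-0.01,-0.2,0.0,-0.6,0.0]]
[[-0.69,-0.02,-0.14,0.0,-0.61,0.0],[-0.7,-0.01,-0.08,0.0,-0.6,0.0],[-0.71,-0.02,-0.02,0.0,-0.61,0.0],[-0.7,-0.01,0.04,0.0,-0.6,0.0],[-0.7,-0.02,0.09,0.0,-0.61,0.0],[-0.69,-0.01,0.16,0.0,-0.6,0.0]]
end [490.1 270.1 249.8] -1.0865
```

Emit:
apply_moves([
  [-0.25, -0.02, -0.66, 0.0, -0.6, 0.0],
  [-0.3, -0.02, -0.64, 0.0, -0.6, 0.0],
  [-0.36, -0.02, -0.61, 0.0, -0.61, 0.0],
  [-0.41, -0.02, -0.58, 0.0, -0.6, 0.0],
  [-0.45, -0.02, -0.54, 0.0, -0.61, 0.0],
  [-0.5, -0.02, -0.5, 0.0, -0.6, 0.0],
  [-0.54, -0.02, -0.46, 0.0, -0.61, 0.0],
  [-0.57, -0.02, -0.41, 0.0, -0.6, 0.0],
  [-0.61, -0.02, -0.36, 0.0, -0.61, 0.0],
  [-0.64, -0.01, -0.31, 0.0, -0.6, 0.0],
  [-0.66, -0.02, -0.25, 0.0, -0.61, 0.0],
  [-0.68, -0.01, -0.2, 0.0, -0.6, 0.0],
])

```text
clock: 12.55
eef_pos: [519.6, 105.3, 245.0]
tool_rot: [-1.571, 0.0, -1.588]
force: [0.4, 0.7, 0.1]
width: 85.5
```

Emit:
apply_moves([
  [-0.69, -0.02, -0.14, 0.0, -0.61, 0.0],
  [-0.7, -0.01, -0.08, 0.0, -0.6, 0.0],
  [-0.71, -0.02, -0.02, 0.0, -0.61, 0.0],
  [-0.7, -0.01, 0.04, 0.0, -0.6, 0.0],
  [-0.7, -0.02, 0.09, 0.0, -0.61, 0.0],
  [-0.69, -0.01, 0.16, 0.0, -0.6, 0.0],
  [0, 0, 0, 0, 0, 0],
  [0, 0, 0, 0, 0, 0],
  [0, 0, 0, 0, 0, 0],
])

```text
clock: 13.68
eef_pos: [490.5, 269.0, 248.4]
tool_rot: [-1.571, -0.001, -1.088]
force: [0.2, -0.2, -0.6]
width: 85.1
```

```bash
python3 - <<'E'
from h import *
s=read_state();print(s["clock"],s["eef_pos"],s["tool_rot"],s["qpos"])
c=calibration("wrist");w=get_image("wrist");cv2.imwrite("pics/w3.png",w[:,:,::-1]);np.save("c3.npy",c)
crop(w,0,512,0,384,1.55,"pics/w3c.png")
E
```

```text
13.675 [490.45626423 268.99020864 248.39229313] [-1.57123961e+00 -9.14788510e-04 -1.08809175e+00] [-0.28708665  0.50177927 -0.3989646   1.74564379  0.23423222  0.94170775
 -0.29801528]
```

View pics/w3c.png

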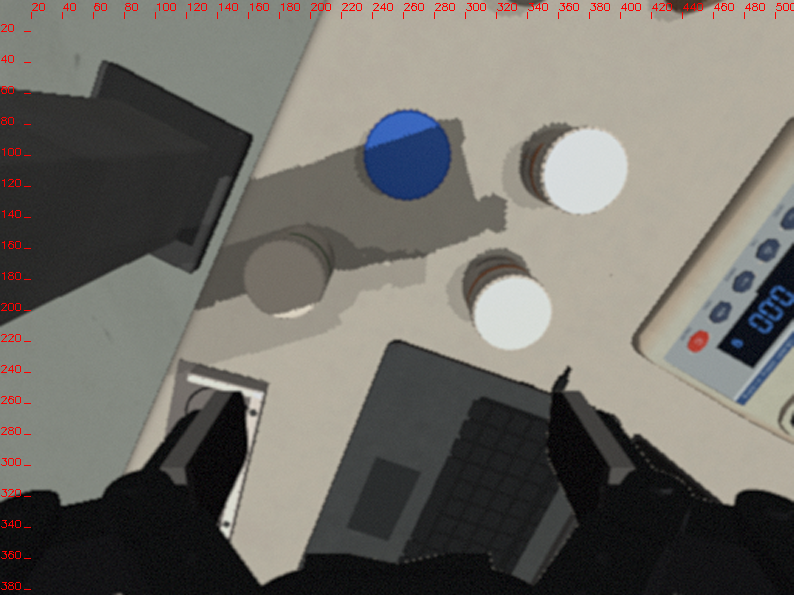

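Wrist view: the three white lids are at about (184,179), in shadow, (330,201) and (377,110). The blue one is at (263,100).

```bash
python3 - <<'E'
from h import *
c=calibration("wrist");k=1.55
for n,(u,v),r in[("A",(285.5,277),42),("B",(512.5,312),39.5),("C",(585,170.5),42.5),("blue",(407,155),43.5)]:
    p=on(c,(u/k,v/k),68);q=on(c,((u+r)/k,v/k),68);print(n,p.round(1),"diam",2*np.linalg.norm(p-q).round(1))
A=on(c,(285.5/k,277/k),68)
z=40
yA=TY+.3
plan([((A[0],A[1],110),yA,8),((A[0],A[1],z),yA,6)])
E
```

```text
A [431.6 224.4  68. ] diam 54.2
B [574.  272.1  68. ] diam 52.0
C [565.2 370.2  68. ] diam 51.6
blue [465.4 328.   68. ] diam 52.4
max 0.44
[[0.04,0.43,-0.23,0.0,0.0,0.0],[0.04,0.43,-0.23,0.0,0.0,0.0],[0.04,0.43,-0.23,0.0,0.0,0.0],[0.04,0.43,-0.23,0.0,0.0,0.0],[0.04,0.44,-0.23,0.0,0.0,0.0],[0.04,0.43,-0.22,0.0,-0.01,0.0],[0.03,0.44,-0.23,0.0,0.0,0.0],[0.04,0.43,-0.22,0.0,-0.01,0.0],[0.0,0.29,0.0,0.0,0.0,0.0],[0.0,0.29,0.0,0.0,0.0,0.0],[0.0,0.29,0.0,0.0,0.0,0.0],[0.0,0.29,0.0,0.0,0.0,0.0]]
[[0.0,0.3,0.0,0.0,0.0,0.0],[0.0,0.29,0.0,0.0,0.0,0.0]]
end [431.7 224.3  40. ] -1.0853
```

Emit:
apply_moves([
  [0.04, 0.43, -0.23, 0, 0, 0],
  [0.04, 0.43, -0.23, 0, 0, 0],
  [0.04, 0.43, -0.23, 0, 0, 0],
  [0.04, 0.43, -0.23, 0, 0, 0],
  [0.04, 0.44, -0.23, 0, 0, 0],
  [0.04, 0.43, -0.22, 0, -0.01, 0],
  [0.03, 0.44, -0.23, 0, 0, 0],
  [0.04, 0.43, -0.22, 0, -0.01, 0],
  [0, 0.29, 0, 0, 0, 0],
  [0, 0.29, 0, 0, 0, 0],
  [0, 0.29, 0, 0, 0, 0],
  [0, 0.29, 0, 0, 0, 0],
])

```text
clock: 15.22
eef_pos: [431.8, 225.5, 63.1]
tool_rot: [-1.57, 0.0, -1.084]
force: [-0.3, 0.9, -0.7]
width: 85.5
```

Emit:
apply_moves([
  [0, 0.3, 0, 0, 0, 0],
  [0, 0.29, 0, 0, 0, 0],
  [0, 0, 0, 0, 0, 0],
])

```text
clock: 15.6
eef_pos: [430.8, 225.0, 39.2]
tool_rot: [-1.573, -0.0, -1.083]
force: [0.4, 0.4, -0.3]
width: 85.6
```

Emit:
apply_moves([
  [0, 0, 0, 0, 0, 0],
  [0, 0, 0, 0, 0, 0],
  [0, 0, 0, 0, 0, 0],
  [0, 0, 0, 0, 0, 0],
  [0, 0, 0, 0, 0, 0],
  [0, 0, 0, 0, 0, 0],
  [0, 0, 0, 0, 0, 0],
], jaw=-1)

```text
clock: 16.48
eef_pos: [431.7, 225.4, 40.9]
tool_rot: [-1.57, -0.0, -1.084]
force: [-2.0, -0.8, 6.4]
width: 52.2
```

```bash
python3 - <<'E'
from h import *
s=read_state();p=s["eef_pos"];print(s["clock"],p,s["tool_rot"],s["width"],s["force"])
plan([((p[0],p[1],150),s["tool_rot"][2],5),(W(-6,-31,150),TY,13),(W(-6,-31,60),TY,5)])
E
```

```text
16.475 [431.66192202 225.38792735  40.88733749] [-1.56974908e+00 -1.28041384e-04 -1.08368941e+00] 52.24828898661876 [-2.02737972 -0.80275236  6.38761169]
max 0.55
[[0.0,-0.55,0.0,0.0,0.0,0.0],[0.0,-0.54,0.0,0.0,0.0,0.0],[0.0,-0.55,0.0,0.0,0.0,0.0],[0.0,-0.54,0.0,0.0,0.0,0.0],[0.0,-0.55,0.0,0.0,0.0,0.0],[0.5,0.0,-0.24,0.0,0.17,0.0],[0.5,0.0,-0.22,0.0,0.17,0.0],[0.51,0.0,-0.21,0.0,0.17,0.0],[0.51,0.0,-0.2,0.0,0.17,0.0],[0.52,0.0,-0.19,0.0,0.16,0.0],[0.52,0.0,-0.18,0.0,0.17,0.0],[0.52,0.0,-0.16,0.0,0.16,0.0]]
[[0.53,0.0,-0.15,0.0,0.17,0.0],[0.53,0.0,-0.14,0.0,0.16,0.0],[0.53,0.0,-0.13,0.0,0.17,0.0],[0.54,0.0,-0.12,0.0,0.16,0.0],[0.54,0.0,-0.11,0.0,0.17,0.0],[0.54,0.0,-0.09,0.0,0.16,0.0],[0.0,0.45,0.0,0.0,0.0,0.0],[0.0,0.45,0.0,0.0,0.0,0.0],[0.0,0.45,0.0,0.0,0.0,0.0],[0.0,0.45,0.0,0.0,0.0,0.0],[0.0,0.45,0.0,0.0,0.0,0.0]]
end [443.6 -60.1  60.1] -1.3853
```

Emit:
apply_moves([
  [0, -0.3, 0, 0, 0, 0],
  [0, -0.54, 0, 0, 0, 0],
  [0, -0.55, 0, 0, 0, 0],
  [0, -0.54, 0, 0, 0, 0],
  [0, -0.8, 0, 0, 0, 0],
  [0.5, 0.0, -0.24, 0.0, 0.17, 0.0],
  [0.5, 0.0, -0.22, 0.0, 0.17, 0.0],
  [0.51, 0.0, -0.21, 0.0, 0.17, 0.0],
  [0.51, 0.0, -0.2, 0.0, 0.17, 0.0],
  [0.52, 0.0, -0.19, 0.0, 0.16, 0.0],
  [0.52, 0.0, -0.18, 0.0, 0.17, 0.0],
  [0.52, 0.0, -0.16, 0.0, 0.16, 0.0],
])

```text
clock: 17.98
eef_pos: [438.2, 70.7, 150.0]
tool_rot: [-1.57, -0.0, -1.248]
force: [0.4, -0.4, -0.6]
width: 52.1
```

Emit:
apply_moves([
  [0.53, 0.0, -0.15, 0.0, 0.17, 0.0],
  [0.53, 0.0, -0.14, 0.0, 0.16, 0.0],
  [0.53, 0.0, -0.13, 0.0, 0.17, 0.0],
  [0.54, 0.0, -0.12, 0.0, 0.16, 0.0],
  [0.54, 0.0, -0.11, 0.0, 0.17, 0.0],
  [0.54, 0.0, -0.09, 0.0, 0.16, 0.0],
  [0.0, 0.45, 0.0, 0.0, 0.0, 0.0],
  [0.0, 0.45, 0.0, 0.0, 0.0, 0.0],
  [0.0, 0.45, 0.0, 0.0, 0.0, 0.0],
  [0.0, 0.45, 0.0, 0.0, 0.0, 0.0],
  [0.0, 0.4, 0.0, 0.0, 0.0, 0.0],
  [0, 0, 0, 0, 0, 0],
])

```text
clock: 19.48
eef_pos: [442.8, -60.2, 61.1]
tool_rot: [-1.572, 0.0, -1.385]
force: [-0.8, -0.4, -1.0]
width: 52.2
```

```bash
python3 - <<'E'
from h import *
s=read_state();p=s["eef_pos"];print(s["clock"],p,S(p),s["tool_rot"],s["width"],s["force"])
c=calibration("wrist");w=get_image("wrist");cv2.imwrite("pics/w4.png",w[:,:,::-1])
crop(w,0,512,0,384,1.55,"pics/w4c.png")
plan([(W(-5,-31,41),TY,6)])
E
```

```text
19.475 [442.84287809 -60.23615283  61.10265792] [ -6.74396733 -31.12380461] [-1.57220960e+00  2.83396994e-04 -1.38506385e+00] 52.198014955128656 [-0.84788427 -0.3858109  -0.99056897]
max 0.09
[[0.0,0.09,0.01,0.0,0.0,0.0],[0.0,0.09,0.0,0.0,0.0,0.0],[0.0,0.08,0.01,0.0,0.0,0.0],[0.0,0.09,0.0,0.0,0.0,0.0],[0.0,0.08,0.01,0.0,0.0,0.0],[0.0,0.09,0.0,0.0,0.01,0.0]]
end [444.5 -60.   40.8] -1.3864
```

View pics/w4c.png

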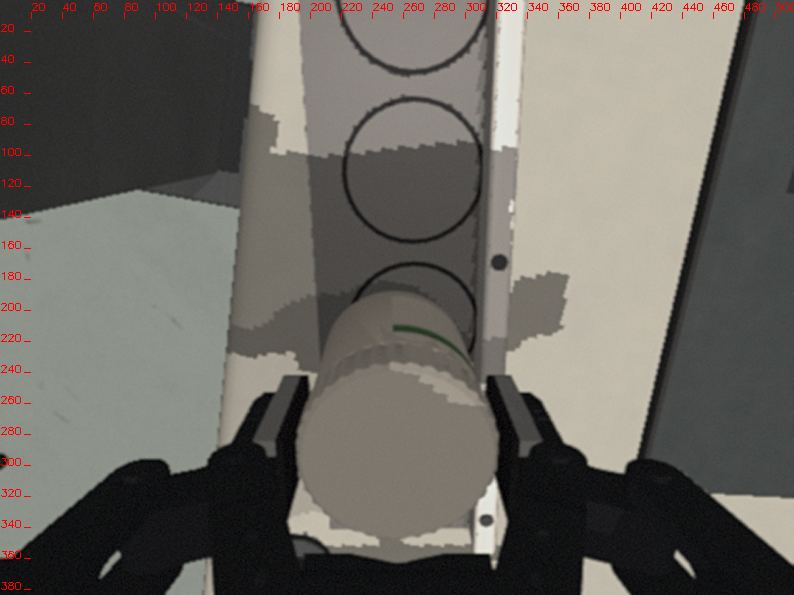

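The pot hangs upright in the grip above circle 3, a few mm short of the fence. Next I lower it.

Emit:
apply_moves([
  [0, 0.09, 0.01, 0, 0, 0],
  [0, 0.09, 0, 0, 0, 0],
  [0, 0.08, 0.01, 0, 0, 0],
  [0, 0.09, 0, 0, 0, 0],
  [0, 0.08, 0.01, 0, 0, 0],
  [0, 0.05, 0, 0, 0, 0],
  [0, 0, 0, 0, 0, 0],
  [0, 0, 0, 0, 0, 0],
])

```text
clock: 20.52
eef_pos: [444.6, -60.0, 42.1]
tool_rot: [-1.571, -0.0, -1.385]
force: [-0.0, 0.3, -1.1]
width: 51.9
```

```bash
cat > st.py <<'E'
from h import *
np.set_printoptions(precision=2,suppress=True)
s=read_state();p=s["eef_pos"];print(s["clock"],p,S(p),s["tool_rot"][2],s["width"],s["force"],"fx_station",s["force"][:2]@[np.cos(YAW),np.sin(YAW)])
E
python3 st.py
```

```text
20.525 [444.55 -60.04  42.15] [ -5.03 -31.24] -1.3852218661692624 51.9193245807555 [-0.    0.28 -1.12] fx_station 0.04924915299857248
```

Slide towards the fence 1 mm above the bench until contact.

Emit:
apply_moves([
  [0, 0, 0.04, 0, 0, 0],
  [0, 0, 0.04, 0, 0, 0],
  [0, 0, 0.02, 0, 0, 0],
  [0, 0, 0, 0, 0, 0],
])

```text
clock: 21.02
eef_pos: [448.6, -59.3, 42.1]
tool_rot: [-1.571, -0.0, -1.385]
force: [0.0, -0.9, -0.3]
width: 52.5
```

```bash
python3 st.py
```

```text
21.025 [448.56 -59.28  42.14] [ -0.95 -31.23] -1.385179413377441 52.543021156386764 [ 0.02 -0.87 -0.33] fx_station -0.1427330519863538
```

Emit:
apply_moves([
  [0, 0, 0.02, 0, 0, 0],
  [0, 0, 0, 0, 0, 0],
])

```text
clock: 21.28
eef_pos: [449.3, -59.1, 42.1]
tool_rot: [-1.571, -0.0, -1.385]
force: [0.6, -0.5, -0.6]
width: 52.5
```

```bash
python3 st.py
```

```text
21.275 [449.3  -59.13  42.13] [ -0.19 -31.22] -1.385168539351273 52.50322950356627 [ 0.61 -0.47 -0.59] fx_station 0.5102250673284112
```

Emit:
apply_moves([
  [0, 0, 0.02, 0, 0, 0],
  [0, 0, 0, 0, 0, 0],
])

```text
clock: 21.52
eef_pos: [450.1, -59.0, 42.1]
tool_rot: [-1.571, -0.0, -1.385]
force: [-0.4, -0.0, -0.3]
width: 52.2
```

```bash
python3 st.py
```

```text
21.525 [450.14 -58.96  42.13] [  0.66 -31.21] -1.3851414325145552 52.20598374103355 [-0.36 -0.01 -0.26] fx_station -0.3566720299052902
```

Emit:
apply_moves([
  [0, 0, 0.015, 0, 0, 0],
  [0, 0, 0, 0, 0, 0],
])

```text
clock: 21.78
eef_pos: [450.4, -58.9, 42.1]
tool_rot: [-1.571, -0.0, -1.385]
force: [-1.4, 0.2, -1.2]
width: 52.0
```

```bash
python3 st.py
```

```text
21.775 [450.42 -58.94  42.1 ] [  0.94 -31.24] -1.3852781373641236 52.02498017793279 [-1.38  0.21 -1.22] fx_station -1.3212099381908307
```

Emit:
apply_moves([
  [0, 0, 0.02, 0, 0, 0],
  [0, 0, 0, 0, 0, 0],
])

```text
clock: 22.02
eef_pos: [450.5, -58.9, 42.1]
tool_rot: [-1.572, -0.0, -1.385]
force: [-1.3, -0.8, 0.4]
width: 52.1
```

```bash
python3 st.py
```

```text
22.025 [450.53 -58.91  42.05] [  1.05 -31.23] -1.3853677949538863 52.09313928854496 [-1.34 -0.77  0.43] fx_station -1.4551424531170523
```

The TCP stalls at station x ≈ +1.0, so the pot is touching the fence. I lower it onto the bench and release.

Emit:
apply_moves([
  [0, 0.02, 0, 0, 0, 0],
  [0, 0.02, 0, 0, 0, 0],
  [0, 0, 0, 0, 0, 0],
])

```text
clock: 22.4
eef_pos: [450.6, -59.0, 40.9]
tool_rot: [-1.572, -0.0, -1.385]
force: [-4.4, -1.0, 8.6]
width: 52.1
```

```bash
python3 st.py
```

```text
22.4 [450.58 -58.98  40.92] [  1.09 -31.31] -1.3853191581839694 52.07439871733755 [-4.38 -1.03  8.64] fx_station -4.494048157607122
```

Emit:
apply_moves([
  [0, 0, 0, 0, 0, 0],
  [0, 0, 0, 0, 0, 0],
  [0, 0, 0, 0, 0, 0],
  [0, 0, 0, 0, 0, 0],
  [0, 0, 0, 0, 0, 0],
  [0, 0, 0, 0, 0, 0],
], jaw=1)

```text
clock: 23.15
eef_pos: [451.4, -58.7, 40.5]
tool_rot: [-1.571, 0.0, -1.385]
force: [-0.9, 0.3, 0.0]
width: 85.6
```

Emit:
apply_moves([
  [0, -0.3, 0, 0, 0, 0],
  [0, -0.6, 0, 0, 0, 0],
  [0, -0.7, 0, 0, 0, 0],
  [0, -0.8, 0, 0, 0, 0],
  [0, -0.8, 0, 0, 0, 0],
  [0, -0.8, 0, 0, 0, 0],
])

```text
clock: 23.9
eef_pos: [451.1, -58.8, 202.4]
tool_rot: [-1.57, -0.0, -1.385]
force: [0.7, -0.9, -0.3]
width: 85.1
```

```bash
python3 - <<'E'
from h import *
plan([((540,170,235),-1.1,10)])
E
```

```text
max 0.52
[[-0.52,-0.08,0.32,0.0,-0.2,0.0],[-0.51,-0.08,0.34,0.0,-0.2,0.0],[-0.5,-0.08,0.35,0.0,-0.21,0.0],[-0.49,-0.08,0.37,0.0,-0.2,0.0],[-0.48,-0.08,0.38,0.0,-0.21,0.0],[-0.47,-0.08,0.4,0.0,-0.2,0.0],[-0.46,-0.08,0.41,0.0,-0.21,0.0],[-0.45,-0.09,0.42,0.0,-0.2,0.0],[-0.44,-0.08,0.43,0.0,-0.21,0.0],[-0.42,-0.09,0.45,0.0,-0.2,0.0]]
end [540.1 170.1 235.2] -1.1003
```

```bash
python3 - <<'E'
from h import *
a=calibration("scene")
for p in[(257,177),(326,196)]:print("screen base",on(a,p,18))
for p in[(265,137),(336,147)]:print("screen top @z200",on(a,p,200))
c=np.load("c3.npy",allow_pickle=True).item();k=1.55
for p,z in[((636,345),30),((790,120),30),((395,342),15),((552,392),15),((567,370),5)]:print(on(c,(p[0]/k,p[1]/k),z))
E
```

```text
screen base [750.88517982 233.73831161  18.        ]
screen base [798.80442471 -63.34901048  18.        ]
screen top @z200 [743.58991627 191.96154491 200.        ]
screen top @z200 [834.85486597 -61.38331034 200.        ]
[684.10970445 285.02749481  30.        ]
[679.59645438 463.64944268  30.        ]
[525.30194794 197.31321115  15.        ]
[657.78489177 217.64738016  15.        ]
[663.13782592 237.07701757   5.        ]
```

Emit:
apply_moves([
  [-0.52, -0.08, 0.32, 0.0, -0.2, 0.0],
  [-0.51, -0.08, 0.34, 0.0, -0.2, 0.0],
  [-0.5, -0.08, 0.35, 0.0, -0.21, 0.0],
  [-0.49, -0.08, 0.37, 0.0, -0.2, 0.0],
  [-0.48, -0.08, 0.38, 0.0, -0.21, 0.0],
  [-0.47, -0.08, 0.4, 0.0, -0.2, 0.0],
  [-0.46, -0.08, 0.41, 0.0, -0.21, 0.0],
  [-0.45, -0.09, 0.42, 0.0, -0.2, 0.0],
  [-0.44, -0.08, 0.43, 0.0, -0.21, 0.0],
  [-0.42, -0.09, 0.45, 0.0, -0.2, 0.0],
  [0, 0, 0, 0, 0, 0],
  [0, 0, 0, 0, 0, 0],
])

```text
clock: 25.4
eef_pos: [539.8, 168.8, 233.4]
tool_rot: [-1.572, -0.001, -1.101]
force: [0.3, -0.5, 0.4]
width: 85.3
```

```bash
python3 - <<'E'
from h import *
s=read_state();print(s["clock"],s["eef_pos"])
c=calibration("wrist");w=get_image("wrist");cv2.imwrite("pics/w5.png",w[:,:,::-1]);np.save("c5.npy",c)
g=cv2.cvtColor(w,cv2.COLOR_RGB2HSV);m=((g[:,:,2]>195)&(g[:,:,1]<28)).astype(np.uint8)
for t in cv2.findContours(m,cv2.RETR_EXTERNAL,cv2.CHAIN_APPROX_NONE)[0]:
    if cv2.contourArea(t)>600:
        (x,y),r=cv2.minEnclosingCircle(t);print((round(x),round(y)),round(r,1),cv2.contourArea(t)/(np.pi*r*r),on(c,(x,y),68).round(1))
for P in[(574,272),(565.2,370.2)]:print(proj(c,(P[0],P[1],68)))
E
```

```text
25.4 [539.82561308 168.77999434 233.38457401]
(58, 280) 46.2 0.284289088518735 [406.4 -32.6  68. ]
(189, 295) 83.1 0.24780603164534684 [537.3  13.9  68. ]
(501, 101) 64.8 0.25358712812065365 [704.  323.5  68. ]
(330, 117) 213.3 0.2852418173366085 [575.9 242.4  68. ]
[345.24189082  85.67696763]
[400.67741568 -35.19884443]
```

```bash
cat >> h.py <<'E'
def lids(w,c,rmin=22,rmax=45,z=68):
    g=cv2.medianBlur(cv2.cvtColor(w,cv2.COLOR_RGB2GRAY),3)
    h=cv2.HoughCircles(g,cv2.HOUGH_GRADIENT_ALT,1.5,20,param1=150,param2=.75,minRadius=rmin,maxRadius=rmax)
    if h is None:print("none");return
    for x,y,r in h[0][:12]:
        p=on(c,(x,y),z);print((round(x),round(y)),"r",round(r,1),p.round(1),"d",round(2*np.linalg.norm(on(c,(x+r,y),z)-p),1),"rgb",w[min(int(y),383),min(int(x),511)])
E
python3 - <<'E'
from h import *
lids(cv2.imread("pics/w5.png")[:,:,::-1].copy(),np.load("c5.npy",allow_pickle=True).item())
E
```

```text
(129, 189) r 28.7 [438.   96.4  68. ] d 55.3 rgb [129 125 120]
(122, 234) r 28.5 [447.9  48.2  68. ] d 57.6 rgb [126 121 117]
(345, 90) r 30.4 [575.7 268.8  68. ] d 53.5 rgb [245 247 249]
```

```bash
python3 - <<'E'
from h import *
c=np.load("c5.npy",allow_pickle=True).item()
for p in[(129,189),(122,234)]:print("circle",S(on(c,p,0)))
plan([((574.5,270.5,120),-1.1,10),((574.5,270.5,40),-1.1,6)])
E
```

```text
circle [-2.83898893 95.80928246]
circle [-1.22316066 35.88892651]
max 0.34
[[-0.19,0.28,0.19,0.0,0.0,0.0],[-0.19,0.28,0.19,0.0,0.0,0.0],[-0.19,0.28,0.19,0.0,0.0,0.0],[-0.19,0.28,0.19,0.0,0.0,0.0],[-0.19,0.29,0.19,0.0,0.0,0.0],[-0.19,0.28,0.19,0.0,0.0,0.0],[-0.19,0.29,0.2,0.0,0.0,0.0],[-0.18,0.28,0.19,0.0,0.0,0.0],[-0.19,0.29,0.2,0.0,-0.01,0.0],[-0.18,0.28,0.19,0.0,0.0,0.0],[0.0,0.33,0.0,0.0,0.0,0.0],[0.0,0.33,0.0,0.0,0.0,0.0]]
[[0.0,0.34,0.0,0.0,0.0,0.0],[0.0,0.33,0.0,0.0,0.0,0.0],[0.0,0.34,0.0,0.0,0.0,0.0],[0.0,0.33,0.0,0.0,0.0,0.0]]
end [574.4 270.3  40.1] -1.1005
```

Emit:
apply_moves([
  [-0.19, 0.28, 0.19, 0, 0, 0],
  [-0.19, 0.28, 0.19, 0, 0, 0],
  [-0.19, 0.28, 0.19, 0, 0, 0],
  [-0.19, 0.28, 0.19, 0, 0, 0],
  [-0.19, 0.29, 0.19, 0, 0, 0],
  [-0.19, 0.28, 0.19, 0, 0, 0],
  [-0.19, 0.29, 0.2, 0, 0, 0],
  [-0.18, 0.28, 0.19, 0, 0, 0],
  [-0.19, 0.29, 0.2, 0, -0.01, 0],
  [-0.18, 0.28, 0.19, 0, 0, 0],
  [0, 0.33, 0, 0, 0, 0],
  [0, 0.33, 0, 0, 0, 0],
])

```text
clock: 26.95
eef_pos: [574.6, 271.5, 92.7]
tool_rot: [-1.571, -0.0, -1.099]
force: [0.0, 0.1, 0.1]
width: 85.5
```

Emit:
apply_moves([
  [0, 0.34, 0, 0, 0, 0],
  [0, 0.33, 0, 0, 0, 0],
  [0, 0.34, 0, 0, 0, 0],
  [0, 0.33, 0, 0, 0, 0],
  [0, 0, 0, 0, 0, 0],
])

```text
clock: 27.58
eef_pos: [574.0, 271.5, 38.8]
tool_rot: [-1.573, -0.0, -1.099]
force: [-0.1, -0.3, 1.3]
width: 85.7
```

Emit:
apply_moves([
  [0, 0, 0, 0, 0, 0],
  [0, 0, 0, 0, 0, 0],
  [0, 0, 0, 0, 0, 0],
  [0, 0, 0, 0, 0, 0],
  [0, 0, 0, 0, 0, 0],
  [0, 0, 0, 0, 0, 0],
  [0, 0, 0, 0, 0, 0],
], jaw=-1)

```text
clock: 28.45
eef_pos: [575.2, 272.3, 41.1]
tool_rot: [-1.569, -0.0, -1.099]
force: [-0.9, -1.2, 6.9]
width: 51.9
```

```bash
python3 st.py; python3 - <<'E'
from h import *
s=read_state();p=s["eef_pos"];y=s["tool_rot"][2]
plan([((p[0],p[1],160),y,6),(W(-6,31,160),TY,15),(W(-6,31,60),TY,6)])
E
```

```text
28.45 [575.22 272.3   41.14] [184.54 271.38] -1.0989914579642979 51.92120052719503 [-0.9  -1.23  6.94] fx_station -1.1128954464502574
max 0.5
[[0.0,-0.5,0.0,0.0,0.0,0.0],[0.0,-0.49,0.0,0.0,0.0,0.0],[0.0,-0.5,0.0,0.0,0.0,0.0],[0.0,-0.49,0.0,0.0,0.0,0.0],[0.0,-0.5,0.0,0.0,0.0,0.0],[0.0,-0.49,0.0,0.0,0.0,0.0],[0.29,0.0,-0.42,0.0,0.14,0.0],[0.3,0.0,-0.41,0.0,0.14,0.0],[0.31,0.0,-0.41,0.0,0.14,0.0],[0.32,0.0,-0.4,0.0,0.14,0.0],[0.33,0.0,-0.39,0.0,0.14,0.0],[0.33,0.0,-0.39,0.0,0.14,0.0]]
[[0.34,0.0,-0.38,0.0,0.13,0.0],[0.35,0.0,-0.37,0.0,0.14,0.0],[0.36,0.0,-0.37,0.0,0.13,0.0],[0.36,0.0,-0.36,0.0,0.14,0.0],[0.37,0.0,-0.35,0.0,0.13,0.0],[0.38,0.0,-0.35,0.0,0.14,0.0],[0.38,0.0,-0.34,0.0,0.13,0.0],[0.39,0.0,-0.33,0.0,0.14,0.0],[0.39,0.0,-0.33,0.0,0.13,0.0],[0.0,0.42,0.0,0.0,0.0,0.0],[0.0,0.42,0.0,0.0,0.0,0.0],[0.0,0.41,0.0,0.0,0.0,0.0]]
[[0.0,0.42,0.0,0.0,0.0,0.0],[0.0,0.41,0.0,0.0,0.0,0.0],[0.0,0.42,0.0,0.0,0.0,0.0]]
end [432.    1.   59.9] -1.3852
```

Emit:
apply_moves([
  [0, -0.3, 0, 0, 0, 0],
  [0, -0.5, 0, 0, 0, 0],
  [0, -0.5, 0, 0, 0, 0],
  [0, -0.5, 0, 0, 0, 0],
  [0, -0.6, 0, 0, 0, 0],
  [0, -0.57, 0, 0, 0, 0],
  [0.29, 0.0, -0.42, 0.0, 0.14, 0.0],
  [0.3, 0.0, -0.41, 0.0, 0.14, 0.0],
  [0.31, 0.0, -0.41, 0.0, 0.14, 0.0],
  [0.32, 0.0, -0.4, 0.0, 0.14, 0.0],
  [0.33, 0.0, -0.39, 0.0, 0.14, 0.0],
  [0.33, 0.0, -0.39, 0.0, 0.14, 0.0],
])

```text
clock: 29.95
eef_pos: [517.3, 163.1, 160.1]
tool_rot: [-1.57, -0.0, -1.217]
force: [-0.2, 0.1, -1.0]
width: 51.6
```

Emit:
apply_moves([
  [0.34, 0.0, -0.38, 0.0, 0.13, 0.0],
  [0.35, 0.0, -0.37, 0.0, 0.14, 0.0],
  [0.36, 0.0, -0.37, 0.0, 0.13, 0.0],
  [0.36, 0.0, -0.36, 0.0, 0.14, 0.0],
  [0.37, 0.0, -0.35, 0.0, 0.13, 0.0],
  [0.38, 0.0, -0.35, 0.0, 0.14, 0.0],
  [0.38, 0.0, -0.34, 0.0, 0.13, 0.0],
  [0.39, 0.0, -0.33, 0.0, 0.14, 0.0],
  [0.39, 0.0, -0.33, 0.0, 0.13, 0.0],
  [0, 0, 0, 0, 0, 0],
  [0, 0, 0, 0, 0, 0],
  [0, 0, 0, 0, 0, 0],
])

```text
clock: 31.45
eef_pos: [432.1, 1.5, 159.0]
tool_rot: [-1.57, 0.0, -1.384]
force: [0.7, 0.3, -0.3]
width: 52.0
```

```bash
python3 st.py; python3 - <<'E'
from h import *
w=get_image("wrist");cv2.imwrite("pics/w6.png",w[:,:,::-1])
c=calibration("wrist");crop(w,0,512,0,384,1.55,"pics/w6c.png")
plan([(W(-5,31,42.2),TY,8)])
E
```

```text
31.45 [432.14   1.51 158.98] [-5.91 31.54] -1.3839466753227978 52.01382236760112 [ 0.73  0.33 -0.32] fx_station 0.7808297463042809
max 0.37
[[0.0,0.36,0.0,0.0,0.0,0.0],[0.0,0.37,0.0,0.0,0.0,0.0],[0.0,0.36,0.0,0.0,0.0,0.0],[0.0,0.37,0.0,0.0,0.0,0.0],[0.0,0.36,0.01,0.0,0.0,0.0],[0.0,0.37,0.0,0.0,0.0,0.0],[0.01,0.36,0.01,0.0,0.01,0.0],[0.0,0.37,0.0,0.0,0.0,0.0]]
end [432.9   1.2  42.2] -1.3854
```

View pics/w6c.png

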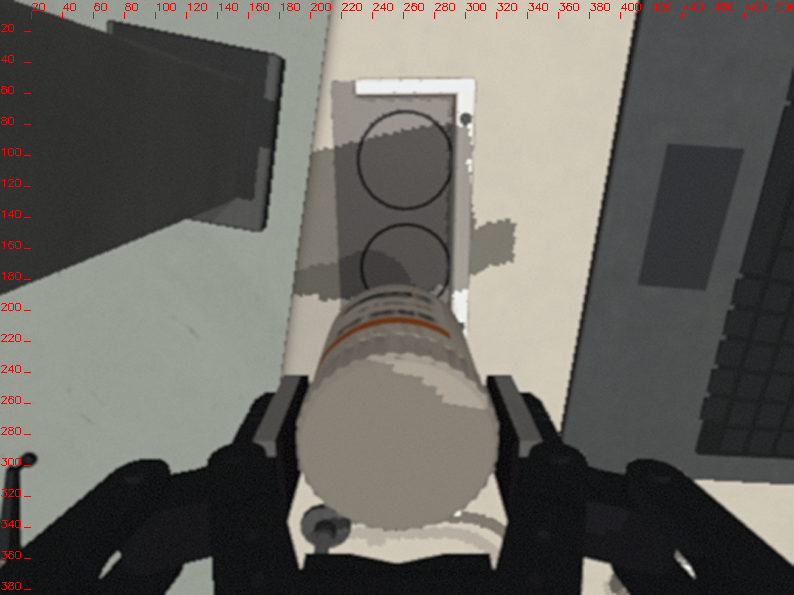

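Circle 1 is at pixel (261,103), the pot is level above circle 2, and the cheek and fence corner are visible. I check the circle's station coordinates.

```bash
python3 - <<'E'
from h import *
c=calibration("wrist");k=1.55
print("c1",S(on(c,(405/k,160/k),0)),"c2 x-edges",S(on(c,(361/k,266/k),0)),S(on(c,(449/k,266/k),0)))
print("fence",S(on(c,(456/k,120/k),18)),S(on(c,(453/k,285/k),18)),"cheek",S(on(c,(400/k,95/k),18)))
E
```

```text
c1 [-2.19077295 93.44473826] c2 x-edges [-28.11014618  31.92524214] [24.58959471 32.04097493]
fence [ 23.7967337  114.44179201] [25.35281329 25.45337922] cheek [ -5.24934776 126.46788706]
```

Emit:
apply_moves([
  [0, 0.36, 0, 0, 0, 0],
  [0, 0.37, 0, 0, 0, 0],
  [0, 0.36, 0, 0, 0, 0],
  [0, 0.37, 0, 0, 0, 0],
  [0.0, 0.36, 0.01, 0, 0, 0],
  [0, 0.37, 0, 0, 0, 0],
  [0.01, 0.36, 0.01, 0, 0.01, 0],
  [0, 0.37, 0, 0, 0, 0],
  [0, 0, 0, 0, 0, 0],
])

```text
clock: 32.62
eef_pos: [432.1, 1.1, 41.4]
tool_rot: [-1.572, 0.0, -1.385]
force: [0.2, 0.3, -0.6]
width: 52.3
```

```bash
python3 st.py
```

```text
32.625 [432.09   1.06  41.36] [-6.04 31.11] -1.385136768426017 52.30676215320443 [ 0.16  0.32 -0.56] fx_station 0.21802254181864142
```

Emit:
apply_moves([
  [0, -0.01, 0.04, 0, 0, 0],
  [0, 0, 0.04, 0, 0, 0],
  [0, 0, 0.04, 0, 0, 0],
  [0, 0, 0, 0, 0, 0],
])

```text
clock: 33.12
eef_pos: [436.4, 1.1, 42.6]
tool_rot: [-1.572, -0.0, -1.387]
force: [-2.4, -0.7, 0.3]
width: 51.9
```

```bash
python3 st.py
```

```text
33.125 [436.41   1.13  42.56] [-1.78 30.38] -1.3867421571906078 51.89371912391923 [-2.41 -0.7   0.31] fx_station -2.496258003248997
```

Emit:
apply_moves([
  [0, 0, 0.02, 0, 0, 0],
  [0, 0, 0, 0, 0, 0],
])

```text
clock: 33.38
eef_pos: [436.6, 1.1, 42.5]
tool_rot: [-1.573, -0.0, -1.387]
force: [-5.5, -0.6, 2.7]
width: 52.2
```

```bash
python3 st.py
```

```text
33.375 [436.61   1.09  42.46] [-1.58 30.3 ] -1.3867717499971277 52.15757723233944 [-5.52 -0.64  2.72] fx_station -5.54535803762874
```

Emit:
apply_moves([
  [0, 0, 0.015, 0, 0, 0],
  [0, 0, 0, 0, 0, 0],
])

```text
clock: 33.62
eef_pos: [436.6, 1.0, 42.4]
tool_rot: [-1.574, -0.001, -1.387]
force: [-6.0, -0.7, 2.6]
width: 52.3
```

```bash
python3 st.py
```

```text
33.625 [436.63   1.04  42.36] [-1.58 30.25] -1.3867885879874091 52.27623067607209 [-6.03 -0.73  2.57] fx_station -6.062348016976106
```

Emit:
apply_moves([
  [0, 0.02, -0.01, 0, 0, 0],
  [0, 0.02, 0, 0, 0, 0],
  [0, 0, 0, 0, 0, 0],
])

```text
clock: 34.0
eef_pos: [436.6, 1.0, 40.7]
tool_rot: [-1.574, -0.001, -1.387]
force: [-5.1, -1.6, 2.4]
width: 51.8
```

```bash
python3 st.py
```

```text
34.0 [436.61   0.98  40.71] [-1.61 30.2 ] -1.3868538166697733 51.78294132284934 [-5.11 -1.59  2.43] fx_station -5.320717127325979
```

Emit:
apply_moves([
  [0, 0, 0, 0, 0, 0],
  [0, 0, 0, 0, 0, 0],
  [0, 0, 0, 0, 0, 0],
  [0, 0, 0, 0, 0, 0],
  [0, 0, 0, 0, 0, 0],
  [0, 0, 0, 0, 0, 0],
], jaw=1)

```text
clock: 34.75
eef_pos: [438.2, 1.5, 40.9]
tool_rot: [-1.571, 0.0, -1.387]
force: [0.1, -0.0, -0.3]
width: 85.6
```

Emit:
apply_moves([
  [0, -0.3, 0, 0, 0, 0],
  [0, -0.6, 0, 0, 0, 0],
  [0.3, -0.7, 0, 0, 0, 0],
  [0.6, -0.8, 0, 0, 0, 0],
  [0.7, -0.8, 0, 0, 0, 0],
  [0.7, -0.8, 0, 0, 0, 0],
  [0.5, -0.4, 0, 0, 0, 0],
  [0, 0, 0, 0, 0, 0],
  [0, 0, 0, 0, 0, 0],
])

```text
clock: 35.88
eef_pos: [457.8, -107.6, 216.6]
tool_rot: [-1.572, 0.001, -1.386]
force: [0.1, 0.9, -0.7]
width: 85.0
```

```bash
python3 st.py; python3 - <<'E'
from h import *
w=get_image("wrist");cv2.imwrite("pics/w7.png",w[:,:,::-1])
c=calibration("wrist");np.save("c7.npy",c);crop(w,100,412,0,230,2.5,"pics/w7c.png");lids(w,c)
E
```

```text
35.875 [ 457.82 -107.62  216.61] [ -0.73 -80.45] -1.3858068268671668 85.03338911878467 [ 0.15  0.91 -0.74] fx_station 0.3119100439433437
(256, 122) r 32.4 [448.4 -60.9  68. ] d 55.5 rgb [144 137 126]
(255, 50) r 28.5 [436.7  -5.1  68. ] d 45.9 rgb [124 120 115]
(426, 270) r 28.6 [ 639.1 -171.3   68. ] d 56.2 rgb [200 204 204]
(214, 76) r 32.7 [407.7 -31.4  68. ] d 53.8 rgb [201 205 210]
(258, 171) r 24.7 [ 457.9 -103.4   68. ] d 44.2 rgb [67 65 63]
```

View pics/w7c.png

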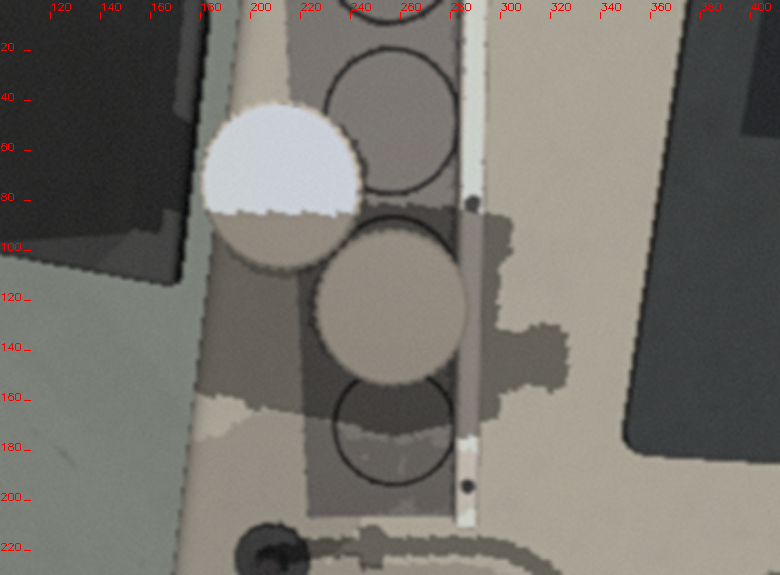

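One pot stands over circle 3 at (256,122). The other has been knocked out of circle 2 to (213,75), towards the robot, and touches its neighbour. I'll measure and regrasp it with the jaws turned perpendicular to the contact line.

```bash
python3 - <<'E'
from h import *
c=np.load("c7.npy",allow_pickle=True).item()
print("p2",S(on(c,(100+392/2.5,121/2.5),0)),"p4",S(on(c,(100+393/2.5,429/2.5),0)))
print("fence",S(on(c,(100+461/2.5,50/2.5),18)),S(on(c,(100+457/2.5,510/2.5),18)))
a=on(c,(256,122.5),68);b=on(c,(213.2,74.8),68);print(a,S(a),b,S(b),np.linalg.norm(a-b))
d=(a-b)[:2];ja=np.arctan2(d[1],d[0])+np.pi/2;y=ja-np.pi/2;print("jaw ang",np.degrees(ja),"yaw",y)
plan([((b[0]-1,b[1]+.7,120),y,12),((b[0]-1,b[1]+.7,42),y,6)])
print(read_state()["qpos"])
E
```

```text
p2 [-1.19805547 31.71966242] p4 [ -0.51212977 -94.06653648]
fence [24.1470876  54.12454936] [  27.22977686 -125.56519471]
[448.18204561 -61.7620882   68.        ] [ -1.77659655 -33.60582316] [406.45775065 -30.33639583  68.        ] [-37.00827142   4.95866849] 52.2349588940466
jaw ang 53.013857702077274 yaw -0.645529960709893
max 0.45
[[-0.18,0.2,-0.08,0.0,-0.44,0.0],[-0.18,0.2,-0.07,0.0,-0.44,0.0],[-0.19,0.2,-0.05,0.0,-0.44,0.0],[-0.19,0.2,-0.04,0.0,-0.44,0.0],[-0.19,0.2,-0.03,0.0,-0.44,0.0],[-0.19,0.2,-0.02,0.0,-0.44,0.0],[-0.2,0.2,-0.01,0.0,-0.44,0.0],[-0.2,0.2,0.0,0.0,-0.44,0.0],[-0.19,0.2,0.02,0.0,-0.44,0.0],[-0.19,0.2,0.03,0.0,-0.45,0.0],[-0.19,0.2,0.04,0.0,-0.44,0.0],[-0.19,0.21,0.05,0.0,-0.45,0.0]]
[[0.0,0.32,0.0,0.0,0.0,0.0],[0.0,0.33,0.0,0.0,0.0,0.0],[0.0,0.32,0.0,0.0,0.0,0.0],[0.0,0.33,0.0,0.0,0.0,0.0],[0.0,0.32,0.0,0.0,0.0,0.0],[0.0,0.33,0.0,0.0,0.0,0.0]]
end [405.4 -29.9  42. ] -0.645
[ 0.54637025  0.4355312  -0.52004056  2.00798814  0.30346001  0.77482814
  0.03285304]
```

Emit:
apply_moves([
  [-0.18, 0.2, -0.08, 0.0, -0.44, 0.0],
  [-0.18, 0.2, -0.07, 0.0, -0.44, 0.0],
  [-0.19, 0.2, -0.05, 0.0, -0.44, 0.0],
  [-0.19, 0.2, -0.04, 0.0, -0.44, 0.0],
  [-0.19, 0.2, -0.03, 0.0, -0.44, 0.0],
  [-0.19, 0.2, -0.02, 0.0, -0.44, 0.0],
  [-0.2, 0.2, -0.01, 0.0, -0.44, 0.0],
  [-0.2, 0.2, 0.0, 0.0, -0.44, 0.0],
  [-0.19, 0.2, 0.02, 0.0, -0.44, 0.0],
  [-0.19, 0.2, 0.03, 0.0, -0.45, 0.0],
  [-0.19, 0.2, 0.04, 0.0, -0.44, 0.0],
  [-0.19, 0.21, 0.05, 0.0, -0.45, 0.0],
])

```text
clock: 37.42
eef_pos: [406.2, -30.5, 120.0]
tool_rot: [-1.571, 0.0, -0.642]
force: [0.5, 0.7, 1.3]
width: 85.3
```

Emit:
apply_moves([
  [0, 0, 0, 0, 0, 0],
  [0, 0, 0, 0, 0, 0],
  [0, 0, 0, 0, 0, 0],
])

```text
clock: 37.8
eef_pos: [406.9, -31.2, 120.8]
tool_rot: [-1.57, -0.001, -0.647]
force: [-0.3, 0.8, 0.2]
width: 85.7
```

```bash
python3 st.py; python3 - <<'E'
from h import *
w=get_image("wrist");cv2.imwrite("pics/w8.png",w[:,:,::-1])
c=calibration("wrist");np.save("c8.npy",c);crop(w,0,512,0,384,1.55,"pics/w8c.png");lids(w,c,30,70);print(read_state()["qpos"])
E
```

```text
37.8 [406.89 -31.24 120.75] [-36.75   3.99] -0.6473756679751315 85.67452432353504 [-0.32  0.79  0.21] fx_station -0.17341642145609296
(366, 130) r 34.3 [402.9  50.5  68. ] d 39.7 rgb [114 111 107]
(310, 189) r 32.4 [412.9   4.9  68. ] d 39.5 rgb [65 64 61]
[ 0.41163564  0.55218743 -0.57064584  2.25932874  0.64590528  0.49058901
  0.24841709]
```

View pics/w8c.png

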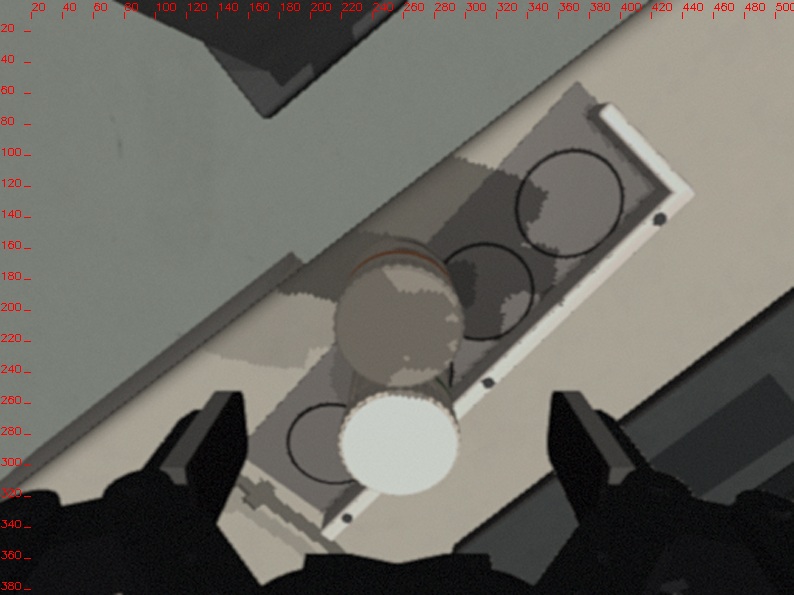

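The orange-striped pot is at (258.7,209.7) and the pot in the row at (257.4,285.8). Jaw centre column is 256.

```bash
python3 - <<'E'
from h import *
c=np.load("c8.npy",allow_pickle=True).item();k=1.55
b=on(c,(401/k,325/k),68);a=on(c,(399/k,443/k),68);print(b,a,np.linalg.norm(a-b),S(a))
print("p1",S(on(c,(570/k,203/k),0)),"p2",S(on(c,(489/k,291/k),0)),"p4",S(on(c,(333/k,443/k),0)))
for p in[(670,192),(330,530)]:print("fence",S(on(c,(p[0]/k,p[1]/k),18)))
y=read_state()["tool_rot"][2]
plan([((b[0]-1,b[1]+.5,110),y,4),((b[0]-1,b[1]+.5,41),y,6)])
E
```

```text
[404.56974295 -28.43449936  68.        ] [447.75299289 -61.97398454  68.        ] 54.678059047749294 [ -2.23730562 -33.73518099]
p1 [-2.12171862 94.25641463] p2 [ 0.77688851 34.18821716] p4 [ -0.36703803 -92.66157662]
fence [ 22.55966337 126.78349503]
fence [  29.74711177 -127.7074166 ]
max 0.29
[[-0.03,0.07,0.0,0.0,0.0,0.0],[-0.03,0.07,0.01,0.0,0.0,0.0],[-0.03,0.06,0.0,0.0,0.0,0.0],[-0.02,0.07,0.01,0.0,0.0,0.0],[0.0,0.29,0.0,0.0,0.0,0.0],[0.0,0.29,0.0,0.0,0.0,0.0],[0.0,0.29,0.0,0.0,0.0,0.0],[0.0,0.28,0.0,0.0,0.0,0.0],[0.0,0.29,0.0,0.0,0.0,0.0],[0.0,0.28,0.0,0.0,0.0,0.0]]
end [403.8 -28.   41.1] -0.6473
```

Emit:
apply_moves([
  [-0.03, 0.07, 0, 0, 0, 0],
  [-0.03, 0.07, 0.01, 0, 0, 0],
  [-0.03, 0.06, 0, 0, 0, 0],
  [-0.02, 0.07, 0.01, 0, 0, 0],
  [0, 0.29, 0, 0, 0, 0],
  [0, 0.29, 0, 0, 0, 0],
  [0, 0.29, 0, 0, 0, 0],
  [0, 0.28, 0, 0, 0, 0],
  [0, 0.29, 0, 0, 0, 0],
  [0, 0.28, 0, 0, 0, 0],
  [0, 0, 0, 0, 0, 0],
])

```text
clock: 39.22
eef_pos: [402.7, -27.5, 39.9]
tool_rot: [-1.572, 0.002, -0.646]
force: [-0.2, 0.0, -0.2]
width: 85.7
```

```bash
python3 st.py
```

```text
39.225 [402.7  -27.53  39.95] [-40.18   8.41] -0.6456646852653245 85.7162693978462 [-0.24  0.   -0.23] fx_station -0.23447764174274544
```

Reached. Close, step away from the neighbour, and lift.

Emit:
apply_moves([
  [0, 0, 0, 0, 0, 0],
  [0, 0, 0, 0, 0, 0],
  [0, 0, 0, 0, 0, 0],
  [0, 0, 0, 0, 0, 0],
  [0, 0, 0, 0, 0, 0],
  [0, 0, 0, 0, 0, 0],
  [0, 0, 0, 0, 0, 0],
], jaw=-1)

```text
clock: 40.1
eef_pos: [403.7, -27.7, 41.6]
tool_rot: [-1.57, -0.001, -0.647]
force: [-1.8, -0.5, 5.5]
width: 52.5
```

```bash
cat >> h.py <<'E'
YP=.197;OP=np.array([442.2,-28.5])
def WP(x,y,z):
    c,s=np.cos(YP),np.sin(YP);return np.array([OP[0]+c*x-s*y,OP[1]+s*x+c*y,z])
def SP(q):
    c,s=np.cos(YP),np.sin(YP);d=np.array(q[:2])-OP;return np.array([c*d[0]+s*d[1],-s*d[0]+c*d[1]])
TP=YP-np.pi/2
E
sed -i 's/^s=read_state.*/&\nprint("SP",SP(p),"yaw err",TP-s["tool_rot"][2],"fP",s["force"][:2]@[np.cos(YP),np.sin(YP)])/' st.py
python3 st.py; python3 - <<'E'
from h import *
s=read_state();p=s["eef_pos"];y=s["tool_rot"][2]
plan([((p[0],p[1],150),y,6),(WP(-8,31,150),TP,10),(WP(-8,31,60),TP,5),(WP(-5,31,43),TP,4)])
E
```

```text
40.1 [403.7  -27.74  41.56] [-39.24   8.02] -0.6466973943932708 52.549631266635586 [-1.76 -0.48  5.5 ] fx_station -1.8166284131555828
SP [-37.61   8.28] yaw err -0.7270989324016257 fP -1.818306927912772
max 0.53
[[0.0,-0.45,0.0,0.0,0.0,0.0],[0.0,-0.45,0.0,0.0,0.0,0.0],[0.0,-0.45,0.0,0.0,0.0,0.0],[0.0,-0.45,0.0,0.0,0.0,0.0],[0.0,-0.46,0.0,0.0,0.0,0.0],[0.0,-0.45,0.0,0.0,0.0,0.0],[0.01,0.0,0.09,0.0,0.52,0.0],[0.0,0.0,0.09,0.0,0.52,0.0],[-0.01,0.0,0.09,0.0,0.52,0.0],[-0.01,0.0,0.09,0.0,0.52,0.0],[-0.02,0.0,0.09,0.0,0.52,0.0],[-0.03,0.0,0.09,0.0,0.52,0.0]]
[[-0.03,0.0,0.09,0.0,0.52,0.0],[-0.04,0.0,0.09,0.0,0.52,0.0],[-0.05,0.0,0.08,0.0,0.52,0.0],[-0.05,0.0,0.08,0.0,0.53,0.0],[0.0,0.45,0.0,0.0,0.0,0.0],[0.0,0.45,0.0,0.0,0.0,0.0],[0.0,0.45,0.0,0.0,0.0,0.0],[0.0,0.45,0.0,0.0,0.0,0.0],[0.0,0.45,0.0,0.0,0.0,0.0],[0.0,0.11,0.02,0.0,0.0,0.0],[0.0,0.1,0.02,0.0,0.0,0.0],[0.0,0.11,0.02,0.0,0.0,0.0]]
[[0.0,0.1,0.02,0.0,0.0,0.0]]
end [431.4   0.8  43.2] -1.3742
```

Emit:
apply_moves([
  [-0.03, -0.3, 0, 0, 0, 0],
  [0, -0.45, 0, 0, 0, 0],
  [0, -0.45, 0, 0, 0, 0],
  [0, -0.45, 0, 0, 0, 0],
  [0, -0.56, 0, 0, 0, 0],
  [0, -0.5, 0, 0, 0, 0],
  [0.02, 0.0, 0.09, 0.0, 0.52, 0.0],
  [0.02, 0.0, 0.09, 0.0, 0.52, 0.0],
  [-0.01, 0.0, 0.09, 0.0, 0.52, 0.0],
  [-0.01, 0.0, 0.09, 0.0, 0.52, 0.0],
  [-0.02, 0.0, 0.09, 0.0, 0.52, 0.0],
  [-0.03, 0.0, 0.09, 0.0, 0.52, 0.0],
])

```text
clock: 41.6
eef_pos: [417.7, -11.3, 149.5]
tool_rot: [-1.571, -0.0, -1.085]
force: [-1.0, -0.5, -1.6]
width: 52.4
```

Emit:
apply_moves([
  [-0.03, 0.0, 0.09, 0.0, 0.52, 0.0],
  [-0.04, 0.0, 0.09, 0.0, 0.52, 0.0],
  [-0.05, 0.0, 0.08, 0.0, 0.52, 0.0],
  [-0.05, 0.0, 0.08, 0.0, 0.53, 0.0],
  [0.0, 0.45, 0.0, 0.0, 0.0, 0.0],
  [0.0, 0.45, 0.0, 0.0, 0.0, 0.0],
  [0.0, 0.45, 0.0, 0.0, 0.0, 0.0],
  [0.0, 0.45, 0.0, 0.0, 0.0, 0.0],
  [0.0, 0.45, 0.0, 0.0, 0.0, 0.0],
  [0, 0.1, 0.02, 0, 0, 0],
  [0, 0.1, 0.02, 0, 0, 0],
  [0, 0, 0.02, 0, 0, 0],
])

```text
clock: 43.1
eef_pos: [430.7, 0.6, 51.6]
tool_rot: [-1.57, -0.0, -1.374]
force: [1.6, -0.1, -2.0]
width: 52.1
```

```bash
python3 st.py
```

```text
43.1 [430.68   0.62  51.6 ] [-7.51 30.93] -1.3742075787264663 52.09401164006519 [ 1.63 -0.07 -2.03] fx_station 1.5867238982196628
SP [-5.6  30.81] yaw err 0.00041125193156976714 fP 1.5821576263266346
```

Emit:
apply_moves([
  [0, 0.08, 0.02, 0, 0, 0],
  [0, 0.08, 0.03, 0, 0, 0],
  [0, 0.05, 0.03, 0, 0, 0],
  [0, 0.02, 0.02, 0, 0, 0],
  [0, 0, 0, 0, 0, 0],
  [0, 0, 0, 0, 0, 0],
])

```text
clock: 43.85
eef_pos: [434.3, 1.4, 42.2]
tool_rot: [-1.571, -0.0, -1.374]
force: [-0.7, 0.0, -0.1]
width: 51.9
```

```bash
python3 st.py
```

```text
43.85 [434.25   1.41  42.16] [-3.85 31.05] -1.3740008969166722 51.92006178151486 [-0.7   0.   -0.08] fx_station -0.6826417225220482
SP [-1.94 30.89] yaw err 0.00020457012177566014 fP -0.680998580682235
```

Emit:
apply_moves([
  [0, 0, 0.02, 0, 0, 0],
  [0, 0, 0, 0, 0, 0],
])

```text
clock: 44.1
eef_pos: [435.2, 1.6, 42.2]
tool_rot: [-1.571, 0.0, -1.374]
force: [0.5, -0.2, -1.1]
width: 52.4
```

```bash
python3 st.py
```

```text
44.1 [435.2    1.6   42.17] [-2.88 31.06] -1.3740452592066048 52.41529800443979 [ 0.49 -0.16 -1.07] fx_station 0.4577608047119646
SP [-0.97 30.89] yaw err 0.0002489324117083136 fP 0.4547945980688497
```

Emit:
apply_moves([
  [0, 0, 0.02, 0, 0, 0],
  [0, 0, 0, 0, 0, 0],
])

```text
clock: 44.35
eef_pos: [436.0, 1.8, 42.1]
tool_rot: [-1.571, 0.0, -1.374]
force: [0.3, 0.2, -2.5]
width: 52.1
```

```bash
python3 st.py
```

```text
44.35 [435.98   1.78  42.13] [-2.08 31.1 ] -1.3739840589974004 52.06925159413384 [ 0.28  0.15 -2.46] fx_station 0.3020895556977555
SP [-0.18 30.91] yaw err 0.00018773220250389855 fP 0.3032621359613043
```

Emit:
apply_moves([
  [0, 0, 0.02, 0, 0, 0],
  [0, 0, 0, 0, 0, 0],
])

```text
clock: 44.6
eef_pos: [436.7, 1.9, 42.1]
tool_rot: [-1.571, 0.0, -1.374]
force: [-0.6, 0.0, -0.8]
width: 52.5
```

```bash
python3 st.py
```

```text
44.6 [436.74   1.91  42.14] [-1.31 31.08] -1.374060257442912 52.49105894882574 [-0.61  0.05 -0.84] fx_station -0.5895411551926923
SP [ 0.6  30.89] yaw err 0.0002639306480154424 fP -0.5875787718071253
```

Emit:
apply_moves([
  [0, 0, 0.02, 0, 0, 0],
  [0, 0, 0, 0, 0, 0],
])

```text
clock: 44.85
eef_pos: [437.5, 2.0, 42.1]
tool_rot: [-1.571, -0.0, -1.374]
force: [0.7, 0.5, -0.2]
width: 52.3
```

```bash
python3 st.py
```

```text
44.85 [437.5    2.05  42.12] [-0.53 31.08] -1.3741011383916115 52.33427498193074 [ 0.73  0.54 -0.2 ] fx_station 0.8124256240038809
SP [ 1.37 30.87] yaw err 0.00030481159671502667 fP 0.8170990792114299
```

Emit:
apply_moves([
  [0, 0, 0.02, 0, 0, 0],
  [0, 0, 0, 0, 0, 0],
])

```text
clock: 45.1
eef_pos: [437.7, 2.0, 42.1]
tool_rot: [-1.572, -0.0, -1.374]
force: [-1.9, -0.3, 0.2]
width: 52.6
```

```bash
python3 st.py
```

```text
45.1 [437.7    2.03  42.08] [-0.34 31.03] -1.374160937660823 52.63823947858074 [-1.86 -0.29  0.23] fx_station -1.8789851286247268
SP [ 1.57 30.82] yaw err 0.00036461086592654013 fP -1.878137325992397
```

Emit:
apply_moves([
  [0, 0, 0.02, 0, 0, 0],
  [0, 0, 0, 0, 0, 0],
])

```text
clock: 45.35
eef_pos: [437.8, 2.0, 42.0]
tool_rot: [-1.573, -0.0, -1.374]
force: [-3.2, -0.4, 1.5]
width: 52.3
```

```bash
python3 st.py
```

```text
45.35 [437.81   2.01  42.02] [-0.24 30.99] -1.3741644082280438 52.256288760707776 [-3.25 -0.4   1.52] fx_station -3.2682871707532253
SP [ 1.67 30.78] yaw err 0.0003680814331472604 fP -3.265609334830873
```

Real fence contact, and it agrees with the first pot's. Lower and release.

Emit:
apply_moves([
  [0, 0.015, 0, 0, 0, 0],
  [0, 0.015, 0, 0, 0, 0],
  [0, 0, 0, 0, 0, 0],
])

```text
clock: 45.72
eef_pos: [437.7, 2.0, 41.6]
tool_rot: [-1.572, -0.001, -1.374]
force: [-7.0, -0.4, 13.9]
width: 52.0
```

Emit:
apply_moves([
  [0, 0, 0, 0, 0, 0],
  [0, 0, 0, 0, 0, 0],
  [0, 0, 0, 0, 0, 0],
  [0, 0, 0, 0, 0, 0],
  [0, 0, 0, 0, 0, 0],
  [0, 0, 0, 0, 0, 0],
], jaw=1)

```text
clock: 46.48
eef_pos: [439.0, 2.4, 40.9]
tool_rot: [-1.571, 0.0, -1.374]
force: [-0.0, -0.2, 0.6]
width: 85.2
```

Emit:
apply_moves([
  [0, -0.3, 0, 0, 0, 0],
  [0, -0.6, 0, 0, 0, 0],
  [0.3, -0.7, 0, 0, 0, 0],
  [0.6, -0.8, 0, 0, 0, 0],
  [0.7, -0.8, 0, 0, 0, 0],
  [0.7, -0.8, 0, 0, 0, 0],
  [0.5, -0.4, 0, 0, 0, 0],
  [0, 0, 0, 0, 0, 0],
  [0, 0, 0, 0, 0, 0],
])

```text
clock: 47.6
eef_pos: [460.0, -106.5, 216.6]
tool_rot: [-1.572, 0.001, -1.373]
force: [-0.1, -0.0, 0.4]
width: 85.5
```

```bash
python3 st.py; python3 - <<'E'
from h import *
w=get_image("wrist");cv2.imwrite("pics/w9.png",w[:,:,::-1])
c=calibration("wrist");np.save("c9.npy",c);crop(w,100,412,0,230,2.5,"pics/w9c.png");lids(w,c)
E
```

```text
47.6 [ 460.01 -106.53  216.63] [  1.62 -79.79] -1.3732018153545953 85.549430841799 [-0.09 -0.02  0.43] fx_station -0.09495371598234398
SP [  2.2  -80.01] yaw err -0.0005945114403012042 fP -0.09494289489290274
(254, 46) r 35.4 [436.   -2.3  68. ] d 56.8 rgb [204 209 219]
(258, 122) r 31.2 [451.3 -59.6  68. ] d 53.5 rgb [146 139 129]
(422, 266) r 28.7 [ 636.1 -164.    68. ] d 56.1 rgb [203 209 205]
(255, 170) r 24.6 [ 457.1 -101.5   68. ] d 43.9 rgb [67 66 64]
```

View pics/w9c.png

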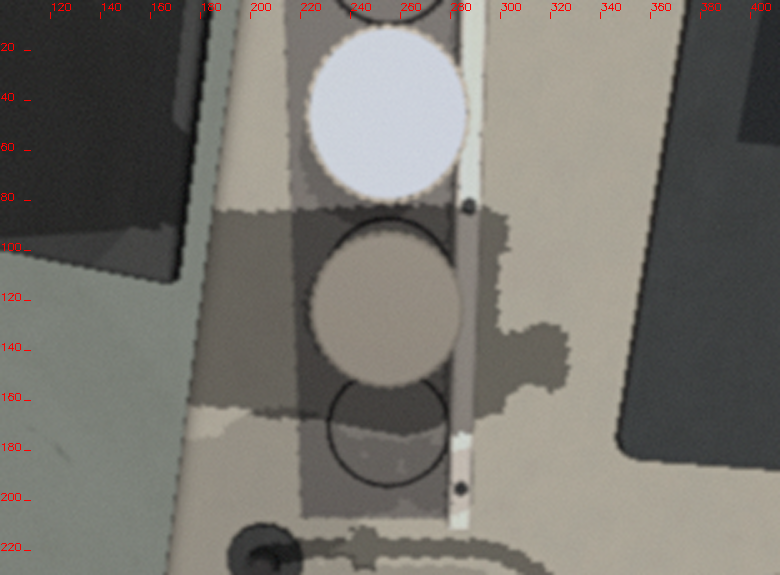

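```bash
python3 - <<'E'
from h import *
c=np.load("c9.npy",allow_pickle=True).item();f=lambda u,v,z:SP(on(c,(100+u/2.5,v/2.5),z))
print("B",f(388,113,68),"A",f(386,309,68),"p4",f(388,428,0),"fence",f(459,60,18),f(448,515,18))
plan([((470,60,240),TP,5),((520,290,240),-1.0,9)])
E
```

```text
B [ 0.37893331 27.86573482] A [ -0.23902364 -34.09439723] p4 [  0.22484078 -93.17715764] fence [26.35945162 51.25505235] [  26.35532072 -127.42291092]
max 0.81
[[-0.81,-0.12,0.21,0.0,0.0,0.0],[-0.8,-0.12,0.21,0.0,0.0,0.0],[-0.81,-0.12,0.21,0.0,0.0,0.0],[-0.8,-0.12,0.22,0.0,0.0,0.0],[-0.81,-0.11,0.21,0.0,0.01,0.0],[-0.6,0.0,0.26,0.0,-0.3,0.0],[-0.59,0.0,0.29,0.0,-0.3,0.0],[-0.57,0.0,0.31,0.0,-0.3,0.0],[-0.56,0.0,0.33,0.0,-0.3,0.0],[-0.55,0.0,0.36,0.0,-0.3,0.0],[-0.53,0.0,0.38,0.0,-0.29,0.0],[-0.52,0.0,0.4,0.0,-0.3,0.0]]
[[-0.5,0.0,0.43,0.0,-0.29,0.0],[-0.47,0.0,0.44,0.0,-0.3,0.0]]
end [520.1 289.8 240. ] -0.9996
```

Emit:
apply_moves([
  [-0.81, -0.12, 0.21, 0.0, 0.0, 0.0],
  [-0.8, -0.12, 0.21, 0.0, 0.0, 0.0],
  [-0.81, -0.12, 0.21, 0.0, 0.0, 0.0],
  [-0.8, -0.12, 0.22, 0.0, 0.0, 0.0],
  [-0.81, -0.11, 0.21, 0.0, 0.01, 0.0],
  [-0.6, 0.0, 0.26, 0.0, -0.3, 0.0],
  [-0.59, 0.0, 0.29, 0.0, -0.3, 0.0],
  [-0.57, 0.0, 0.31, 0.0, -0.3, 0.0],
  [-0.56, 0.0, 0.33, 0.0, -0.3, 0.0],
  [-0.55, 0.0, 0.36, 0.0, -0.3, 0.0],
  [-0.53, 0.0, 0.38, 0.0, -0.29, 0.0],
  [-0.52, 0.0, 0.4, 0.0, -0.3, 0.0],
])

```text
clock: 49.15
eef_pos: [508.7, 239.5, 239.5]
tool_rot: [-1.573, 0.0, -1.08]
force: [-0.3, -1.1, 0.1]
width: 85.7
```

Emit:
apply_moves([
  [-0.5, 0.0, 0.43, 0.0, -0.29, 0.0],
  [-0.47, 0.0, 0.44, 0.0, -0.3, 0.0],
  [0, 0, 0, 0, 0, 0],
  [0, 0, 0, 0, 0, 0],
  [0, 0, 0, 0, 0, 0],
])

```text
clock: 49.78
eef_pos: [521.4, 287.3, 240.2]
tool_rot: [-1.572, -0.001, -1.002]
force: [-0.5, -0.1, -0.3]
width: 85.3
```

```bash
python3 - <<'E'
from h import *
w=get_image("wrist");cv2.imwrite("pics/w10.png",w[:,:,::-1])
c=calibration("wrist");lids(w,c)
s=get_image("side");cv2.imwrite("pics/s10.png",s[:,:,::-1])
C=(565,370)
plan([((C[0],C[1],130),-.9,8),((C[0],C[1],40),-.9,6)])
E
```

```text
(230, 100) r 29.6 [466.  327.6  68. ] d 53.9 rgb [ 56 101 189]
(342, 118) r 29.6 [561.9 369.8  68. ] d 54.6 rgb [218 222 224]
(102, 254) r 25.6 [433.7 122.7  68. ] d 53.8 rgb [115 111 106]
max 0.38
[[-0.14,0.35,0.25,0.0,-0.09,0.0],[-0.14,0.34,0.25,0.0,-0.09,0.0],[-0.14,0.35,0.26,0.0,-0.09,0.0],[-0.14,0.34,0.26,0.0,-0.09,0.0],[-0.13,0.35,0.26,0.0,-0.09,0.0],[-0.13,0.34,0.26,0.0,-0.09,0.0],[-0.12,0.35,0.26,0.0,-0.1,0.0],[-0.12,0.34,0.27,0.0,-0.09,0.0],[0.0,0.38,0.0,0.0,0.0,0.0],[0.0,0.37,0.0,0.0,0.0,0.0],[0.0,0.38,0.0,0.0,0.0,0.0],[0.0,0.37,0.0,0.0,0.0,0.0]]
[[0.0,0.38,0.0,0.0,0.0,0.0],[0.0,0.37,0.0,0.0,0.0,0.0]]
end [565.1 369.9  40.1] -0.9005
```

Emit:
apply_moves([
  [-0.14, 0.35, 0.24, 0.0, -0.09, 0.0],
  [-0.14, 0.34, 0.24, 0.0, -0.09, 0.0],
  [-0.14, 0.35, 0.25, 0.0, -0.09, 0.0],
  [-0.14, 0.34, 0.25, 0.0, -0.09, 0.0],
  [-0.13, 0.35, 0.26, 0.0, -0.09, 0.0],
  [-0.13, 0.34, 0.26, 0.0, -0.09, 0.0],
  [-0.12, 0.35, 0.26, 0.0, -0.1, 0.0],
  [-0.12, 0.34, 0.26, 0.0, -0.09, 0.0],
  [0.0, 0.38, 0.0, 0.0, 0.0, 0.0],
  [0.0, 0.37, 0.0, 0.0, 0.0, 0.0],
  [0.0, 0.38, 0.0, 0.0, 0.0, 0.0],
  [0.0, 0.37, 0.0, 0.0, 0.0, 0.0],
])

```text
clock: 51.38
eef_pos: [563.3, 369.3, 69.2]
tool_rot: [-1.571, -0.0, -0.9]
force: [0.9, -0.1, -0.3]
width: 85.5
```

Emit:
apply_moves([
  [0, 0.38, 0, 0, 0, 0],
  [0, 0.37, 0, 0, 0, 0],
  [0, 0, 0, 0, 0, 0],
])

```text
clock: 51.75
eef_pos: [562.5, 369.1, 38.5]
tool_rot: [-1.573, -0.0, -0.899]
force: [-0.3, -1.3, -0.0]
width: 85.1
```

Emit:
apply_moves([
  [0, 0, 0, 0, 0, 0],
  [0, 0, 0, 0, 0, 0],
  [0, 0, 0, 0, 0, 0],
  [0, 0, 0, 0, 0, 0],
  [0, 0, 0, 0, 0, 0],
  [0, 0, 0, 0, 0, 0],
  [0, 0, 0, 0, 0, 0],
], jaw=-1)

```text
clock: 52.62
eef_pos: [563.9, 370.4, 41.3]
tool_rot: [-1.569, -0.0, -0.899]
force: [0.0, -0.0, 5.7]
width: 52.2
```

```bash
python3 st.py; python3 - <<'E'
from h import *
s=read_state();p=s["eef_pos"];y=s["tool_rot"][2]
plan([((p[0],p[1],150),y,6),((520,230,160),-1.1,6),(WP(-6,93,160),TP,8),(WP(-6,93,60),TP,5)])
E
```

```text
52.625 [563.87 370.43  41.32] [191.44 369.94] -0.8994130179546912 52.21883116418819 [ 0.04 -0.04  5.74] fx_station 0.032082496676063374
SP [197.4 367.4] yaw err -0.4743833088402053 fP 0.031492441556876825
max 0.52
[[0.0,-0.45,0.0,0.0,0.0,0.0],[0.0,-0.45,0.0,0.0,0.0,0.0],[0.0,-0.45,0.0,0.0,0.0,0.0],[0.0,-0.46,0.0,0.0,0.0,0.0],[0.0,-0.45,0.0,0.0,0.0,0.0],[0.0,-0.46,0.0,0.0,0.0,0.0],[0.34,-0.04,-0.51,0.0,0.24,0.0],[0.36,-0.04,-0.49,0.0,0.24,0.0],[0.38,-0.04,-0.48,0.0,0.24,0.0],[0.39,-0.04,-0.47,0.0,0.24,0.0],[0.41,-0.04,-0.46,0.0,0.24,0.0],[0.43,-0.05,-0.44,0.0,0.24,0.0]]
[[0.33,0.0,-0.52,0.0,0.24,0.0],[0.34,0.0,-0.51,0.0,0.25,0.0],[0.36,0.0,-0.5,0.0,0.24,0.0],[0.38,0.0,-0.49,0.0,0.25,0.0],[0.39,0.0,-0.47,0.0,0.24,0.0],[0.41,0.0,-0.46,0.0,0.25,0.0],[0.42,0.0,-0.45,0.0,0.24,0.0],[0.44,0.0,-0.43,0.0,0.25,0.0],[0.0,0.5,0.0,0.0,0.0,0.0],[0.0,0.5,0.0,0.0,0.0,0.0],[0.0,0.5,0.0,0.0,0.0,0.0],[0.0,0.5,0.0,0.0,0.0,0.0]]
[[0.0,0.5,0.0,0.0,0.0,0.0]]
end [418.2  61.6  60.1] -1.3741
```

Emit:
apply_moves([
  [0, -0.35, 0, 0, 0, 0],
  [0, -0.45, 0, 0, 0, 0],
  [0, -0.45, 0, 0, 0, 0],
  [0, -0.46, 0, 0, 0, 0],
  [0, -0.5, 0, 0, 0, 0],
  [0, -0.5, 0, 0, 0, 0],
  [0.34, -0.04, -0.51, 0.0, 0.24, 0.0],
  [0.36, -0.04, -0.49, 0.0, 0.24, 0.0],
  [0.38, -0.04, -0.48, 0.0, 0.24, 0.0],
  [0.39, -0.04, -0.47, 0.0, 0.24, 0.0],
  [0.41, -0.04, -0.46, 0.0, 0.24, 0.0],
  [0.43, -0.05, -0.44, 0.0, 0.24, 0.0],
])

```text
clock: 54.12
eef_pos: [519.4, 228.8, 159.4]
tool_rot: [-1.57, -0.0, -1.101]
force: [1.0, -0.3, -1.2]
width: 52.3
```

Emit:
apply_moves([
  [0.33, 0.0, -0.52, 0.0, 0.24, 0.0],
  [0.34, 0.0, -0.51, 0.0, 0.25, 0.0],
  [0.36, 0.0, -0.5, 0.0, 0.24, 0.0],
  [0.38, 0.0, -0.49, 0.0, 0.25, 0.0],
  [0.39, 0.0, -0.47, 0.0, 0.24, 0.0],
  [0.41, 0.0, -0.46, 0.0, 0.25, 0.0],
  [0.42, 0.0, -0.45, 0.0, 0.24, 0.0],
  [0.44, 0.0, -0.43, 0.0, 0.25, 0.0],
  [0, 0.5, 0, 0, 0, 0],
  [0, 0.5, 0, 0, 0, 0],
  [0, 0, 0, 0, 0, 0],
  [0, 0, 0, 0, 0, 0],
])

```text
clock: 55.62
eef_pos: [418.2, 61.3, 119.3]
tool_rot: [-1.57, -0.0, -1.374]
force: [0.0, 0.1, -1.4]
width: 52.4
```

```bash
python3 st.py; python3 - <<'E'
from h import *
plan([(WP(-5,93,60),TP,5),(WP(-5,93,42.4),TP,3)])
E
```

```text
55.625 [418.17  61.34 119.31] [-8.63 92.92] -1.3736752331007738 52.3827783083176 [ 0.04  0.08 -1.4 ] fx_station 0.05091416353840545
SP [-5.98 92.8 ] yaw err -0.00012109369412272031 fP 0.0518068217733012
max 0.3
[[0.0,0.3,0.0,0.0,0.0,0.0],[0.0,0.3,0.01,0.0,0.0,0.0],[0.0,0.29,0.0,0.0,0.0,0.0],[0.0,0.3,0.01,0.0,0.0,0.0],[0.0,0.29,0.0,0.0,0.0,0.0],[0.0,0.15,0.0,0.0,0.0,0.0],[0.0,0.15,0.0,0.0,0.0,0.0],[0.0,0.14,0.0,0.0,0.0,0.0]]
end [419.   61.5  42.5] -1.3737
```

Emit:
apply_moves([
  [0, 0.3, 0, 0, 0, 0],
  [0, 0.3, 0.01, 0, 0, 0],
  [0, 0.29, 0, 0, 0, 0],
  [0, 0.3, 0.01, 0, 0, 0],
  [0, 0.29, 0, 0, 0, 0],
  [0, 0.15, 0, 0, 0, 0],
  [0, 0.15, 0, 0, 0, 0],
  [0, 0.14, 0, 0, 0, 0],
  [0, 0, 0.03, 0, 0, 0],
  [0, 0, 0.03, 0, 0, 0],
  [0, 0, 0.03, 0, 0, 0],
  [0, 0, 0, 0, 0, 0],
])

```text
clock: 57.12
eef_pos: [422.2, 61.8, 41.8]
tool_rot: [-1.57, 0.0, -1.374]
force: [-0.3, -0.0, -1.4]
width: 52.1
```

```bash
python3 st.py
```

```text
57.125 [422.21  61.84  41.84] [-4.57 92.66] -1.3743671849439967 52.08753955431547 [-0.26 -0.03 -1.42] fx_station -0.25857755812671546
SP [-1.92 92.5 ] yaw err 0.0005708581491001841 fP -0.2583916465127207
```

Emit:
apply_moves([
  [0, 0, 0.03, 0, 0, 0],
  [0, 0, 0, 0, 0, 0],
  [0, 0, 0, 0, 0, 0],
])

```text
clock: 57.5
eef_pos: [423.1, 62.0, 41.7]
tool_rot: [-1.571, -0.0, -1.374]
force: [-0.0, -0.7, -0.5]
width: 52.1
```

```bash
python3 st.py
```

```text
57.5 [423.12  62.03  41.74] [-3.64 92.69] -1.3741017806683968 52.08893200838049 [-0.04 -0.71 -0.48] fx_station -0.17008613815767648
SP [-0.99 92.52] yaw err 0.0003054538735003387 fP -0.17840235192616538
```

Emit:
apply_moves([
  [0, 0, 0.02, 0, 0, 0],
  [0, 0, 0, 0, 0, 0],
])

```text
clock: 57.75
eef_pos: [423.7, 62.1, 41.7]
tool_rot: [-1.571, -0.0, -1.374]
force: [-0.1, -0.0, -0.8]
width: 52.4
```

```bash
python3 st.py
```

```text
57.75 [423.74  62.15  41.69] [-3.01 92.68] -1.3740799642466128 52.414317818739946 [-0.1  -0.02 -0.78] fx_station -0.1045276871480376
SP [-0.36 92.51] yaw err 0.00028363745171633425 fP -0.10450176449428064
```

Emit:
apply_moves([
  [0, 0, 0.03, 0, 0, 0],
  [0, 0, 0, 0, 0, 0],
])

```text
clock: 58.0
eef_pos: [424.0, 62.1, 41.6]
tool_rot: [-1.573, -0.001, -1.374]
force: [-3.1, -1.4, 1.8]
width: 52.3
```

```bash
python3 st.py
```

```text
58.0 [423.98  62.06  41.59] [-2.79 92.56] -1.3740364656266308 52.34278265192663 [-3.12 -1.44  1.76] fx_station -3.3368556964128593
SP [-0.14 92.38] yaw err 0.0002401388317343489 fP -3.3467245267751213
```

Emit:
apply_moves([
  [0, 0, 0.02, 0, 0, 0],
  [0, 0, 0, 0, 0, 0],
])

```text
clock: 58.25
eef_pos: [424.1, 62.0, 41.5]
tool_rot: [-1.574, -0.001, -1.374]
force: [-4.8, -0.7, 2.3]
width: 52.0
```

```bash
python3 st.py
```

```text
58.25 [424.11  61.96  41.55] [-2.68 92.43] -1.3740232869571245 52.00274504212973 [-4.79 -0.66  2.32] fx_station -4.82886710121469
SP [-0.03 92.25] yaw err 0.00022696016222800708 fP -4.825738697883567
```

Emit:
apply_moves([
  [0, 0, 0.02, 0, 0, 0],
  [0, 0, 0, 0, 0, 0],
])

```text
clock: 58.5
eef_pos: [424.2, 61.9, 41.5]
tool_rot: [-1.575, -0.001, -1.374]
force: [-7.1, -1.1, 3.3]
width: 52.5
```

```bash
python3 st.py
```

```text
58.5 [424.23  61.88  41.49] [-2.57 92.34] -1.373958142616918 52.52471416051986 [-7.09 -1.15  3.25] fx_station -7.1779630875899345
SP [ 0.07 92.15] yaw err 0.00016181582202157152 fP -7.17533618922824
```

Emit:
apply_moves([
  [0, 0.015, -0.02, 0, 0, 0],
  [0, 0, -0.01, 0, 0, 0],
  [0, 0, 0, 0, 0, 0],
])

```text
clock: 58.88
eef_pos: [424.2, 62.0, 41.2]
tool_rot: [-1.573, -0.001, -1.374]
force: [-5.2, 0.2, 5.6]
width: 52.0
```

Emit:
apply_moves([
  [0, 0, 0, 0, 0, 0],
  [0, 0, 0, 0, 0, 0],
  [0, 0, 0, 0, 0, 0],
  [0, 0, 0, 0, 0, 0],
  [0, 0, 0, 0, 0, 0],
  [0, 0, 0, 0, 0, 0],
], jaw=1)

```text
clock: 59.62
eef_pos: [425.5, 62.6, 41.1]
tool_rot: [-1.571, 0.0, -1.374]
force: [0.7, -0.2, 0.0]
width: 85.6
```

Emit:
apply_moves([
  [0, -0.3, 0, 0, 0, 0],
  [0, -0.6, 0, 0, 0, 0],
  [0.4, -0.7, 0, 0, 0, 0],
  [0.8, -0.8, 0, 0, 0, 0],
  [1, -0.8, 0, 0, 0, 0],
  [1, -0.8, 0, 0, 0, 0],
  [1, -0.4, 0, 0, 0, 0],
  [0.3, 0, 0, 0, 0, 0],
  [0, 0, 0, 0, 0, 0],
  [0, 0, 0, 0, 0, 0],
  [0, 0, 0, 0, 0, 0],
])

```text
clock: 61.0
eef_pos: [460.3, -112.4, 216.8]
tool_rot: [-1.572, 0.001, -1.371]
force: [-0.1, -0.1, 0.2]
width: 85.4
```

```bash
python3 st.py; python3 - <<'E'
from h import *
w=get_image("wrist");cv2.imwrite("pics/w11.png",w[:,:,::-1])
c=calibration("wrist");np.save("c11.npy",c);crop(w,100,412,0,230,2.5,"pics/w11c.png");lids(w,c)
E
```

```text
61.0 [ 460.3  -112.43  216.76] [  0.82 -85.64] -1.3712646618953437 85.35309333493187 [-0.05 -0.12  0.19] fx_station -0.07532251539834171
SP [  1.33 -85.85] yaw err -0.00253166489955281 fP -0.07666637014771728
(252, 40) r 34.9 [434.4  -4.6  68. ] d 55.8 rgb [204 209 219]
(252, 116) r 32.4 [445.9 -62.2  68. ] d 55.2 rgb [147 140 129]
(420, 267) r 28.8 [ 636.2 -172.5   68. ] d 56.6 rgb [202 208 206]
(256, 166) r 24.5 [ 458.5 -105.1   68. ] d 43.8 rgb [67 64 64]
```

View pics/w11c.png

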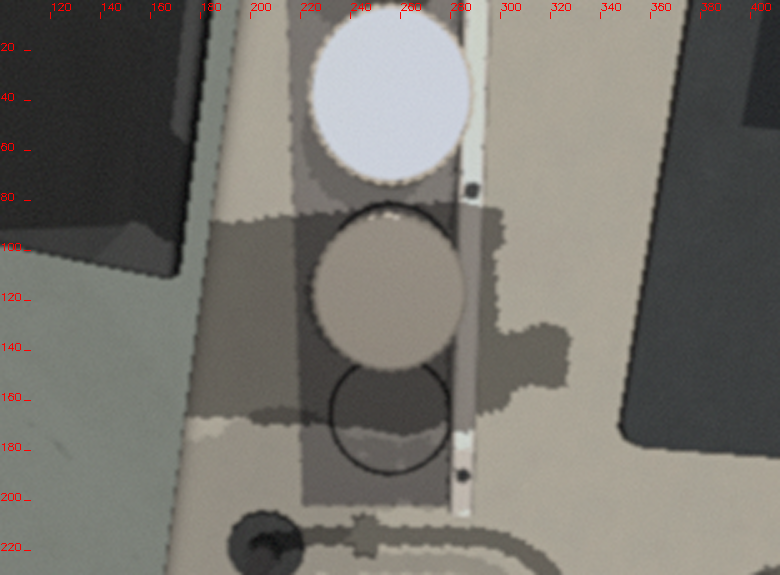

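All three are about in line, with circle 4 empty and all the lids overlapping the fence edge. To make sure they're flush I'll straddle each pot with half-open jaws and press it gently towards the fence.

```bash
python3 - <<'E'
from h import *
plan([(WP(1,-31,110),TP,7),(WP(1,-31,28),TP,6)])
E
```

```text
max 0.39
[[-0.2,0.38,0.0,0.0,0.0,0.0],[-0.2,0.38,0.0,0.0,0.0,0.0],[-0.2,0.38,0.0,0.0,0.0,0.0],[-0.19,0.38,0.0,0.0,0.0,0.0],[-0.2,0.38,0.0,0.0,0.01,0.0],[-0.19,0.39,0.0,0.0,0.0,0.0],[-0.2,0.38,-0.01,0.0,0.01,0.0],[0.0,0.34,0.0,0.0,0.0,0.0],[0.0,0.34,0.0,0.0,0.0,0.0],[0.0,0.34,0.0,0.0,0.0,0.0],[0.0,0.34,0.0,0.0,0.0,0.0],[0.0,0.35,0.0,0.0,0.0,0.0]]
[[0.0,0.34,0.0,0.0,0.0,0.0]]
end [449.2 -58.6  28.1] -1.3743
```

Emit:
apply_moves([
  [-0.2, 0.38, 0.0, 0.0, 0.0, 0.0],
  [-0.2, 0.38, 0.0, 0.0, 0.0, 0.0],
  [-0.2, 0.38, 0.0, 0.0, 0.0, 0.0],
  [-0.19, 0.38, 0.0, 0.0, 0.0, 0.0],
  [-0.2, 0.38, 0.0, 0.0, 0.01, 0.0],
  [-0.19, 0.39, 0.0, 0.0, 0.0, 0.0],
  [-0.2, 0.38, -0.01, 0.0, 0.01, 0.0],
  [0, 0.34, 0, 0, 0, 0],
  [0, 0.34, 0, 0, 0, 0],
  [0, 0.34, 0, 0, 0, 0],
  [0, 0.34, 0, 0, 0, 0],
  [0, 0.3, 0, 0, 0, 0],
], jaw=0.65)

```text
clock: 62.55
eef_pos: [449.5, -60.1, 43.0]
tool_rot: [-1.571, 0.0, -1.377]
force: [-0.2, -0.9, -0.0]
width: 70.3
```

Emit:
apply_moves([
  [0, 0.25, 0, 0, 0, 0],
  [0, 0, 0.05, 0, 0, 0],
  [0, 0, 0.05, 0, 0, 0],
  [0, 0, 0.05, 0, 0, 0],
  [0, 0, 0, 0, 0, 0],
])

```text
clock: 63.18
eef_pos: [455.9, -58.8, 34.2]
tool_rot: [-1.57, -0.0, -1.377]
force: [-0.5, 0.2, -0.1]
width: 70.6
```

```bash
python3 st.py
```

```text
63.175 [455.91 -58.81  34.25] [  6.36 -32.13] -1.3770660737078804 70.60568899870931 [-0.47  0.16 -0.06] fx_station -0.43714916471478493
SP [  7.51 -32.41] yaw err 0.003269746912983873 fP -0.4341847847591838
```

Emit:
apply_moves([
  [0, 0, 0.03, 0, 0, 0],
  [0, 0, 0.02, 0, 0, 0],
  [0, 0, 0, 0, 0, 0],
])

```text
clock: 63.55
eef_pos: [457.4, -58.4, 33.9]
tool_rot: [-1.571, 0.0, -1.377]
force: [-0.1, -0.2, 0.2]
width: 70.6
```

```bash
python3 st.py
```

```text
63.55 [457.35 -58.43  33.92] [  7.85 -32.02] -1.376952810613944 70.62580201772073 [-0.1  -0.25  0.17] fx_station -0.1444730918853281
SP [  9.   -32.32] yaw err 0.0031564838190474287 fP -0.14714986381364853
```

Emit:
apply_moves([
  [0, 0, 0.03, 0, 0, 0],
  [0, 0, 0, 0, 0, 0],
])

```text
clock: 63.8
eef_pos: [458.2, -58.3, 33.9]
tool_rot: [-1.571, -0.0, -1.377]
force: [-0.7, 0.3, 0.7]
width: 70.3
```

```bash
python3 st.py
```

```text
63.8 [458.21 -58.27  33.87] [  8.72 -32.02] -1.3769333539030388 70.29893771849491 [-0.68  0.26  0.68] fx_station -0.6172013164815798
SP [  9.87 -32.33] yaw err 0.003137027108142343 fP -0.6126016921698682
```

Emit:
apply_moves([
  [0, 0, 0.02, 0, 0, 0],
  [0, 0, 0, 0, 0, 0],
])

```text
clock: 64.05
eef_pos: [458.9, -58.1, 33.9]
tool_rot: [-1.572, -0.0, -1.377]
force: [-1.5, -0.2, 1.7]
width: 70.4
```

```bash
python3 st.py
```

```text
64.05 [458.87 -58.15  33.88] [  9.39 -32.02] -1.3768995049454866 70.39726920795732 [-1.54 -0.25  1.71] fx_station -1.5569814920499259
SP [ 10.54 -32.34] yaw err 0.0031031781505901357 fP -1.5563707849451547
```

Emit:
apply_moves([
  [0, 0, 0.02, 0, 0, 0],
  [0, 0, 0, 0, 0, 0],
])

```text
clock: 64.3
eef_pos: [459.0, -58.2, 33.8]
tool_rot: [-1.573, -0.0, -1.377]
force: [-4.2, -1.0, 3.7]
width: 70.5
```

```bash
python3 st.py
```

```text
64.3 [459.04 -58.21  33.84] [  9.55 -32.11] -1.377086078400944 70.4797496761529 [-4.21 -1.01  3.69] fx_station -4.327259951242285
SP [ 10.7  -32.43] yaw err 0.0032897516060474974 fP -4.3296102404424746
```

Pot in circle 3 pressed to the fence (stalls at 10.6 with 4 N). Next the circle 2 pot.

Emit:
apply_moves([
  [0, 0, -0.1, 0, 0, 0],
  [0, 0, -0.15, 0, 0, 0],
  [0, -0.5, 0, 0, 0, 0],
  [0, -0.8, 0, 0, 0, 0],
  [-0.4, -0.4, 0, 0, 0, 0],
  [-0.6, 0, 0, 0, 0, 0],
  [-0.58, 0, 0, 0, 0, 0],
  [0, 0.3, 0, 0, 0, 0],
  [0, 0.7, 0, 0, 0, 0],
  [0, 0.7, 0, 0, 0, 0],
  [0, 0, 0.05, 0, 0, 0],
  [0, 0, 0.05, 0, 0, 0],
])

```text
clock: 65.8
eef_pos: [442.2, 3.1, 34.1]
tool_rot: [-1.571, 0.0, -1.377]
force: [0.3, -0.4, 0.0]
width: 70.2
```

Emit:
apply_moves([
  [0, 0, 0.03, 0, 0, 0],
  [0, 0, 0.03, 0, 0, 0],
  [0, 0, 0, 0, 0, 0],
])

```text
clock: 66.18
eef_pos: [444.8, 3.3, 34.3]
tool_rot: [-1.57, -0.0, -1.377]
force: [-0.2, 0.9, 1.0]
width: 70.6
```

```bash
python3 st.py
```

```text
66.175 [444.77   3.31  34.34] [ 6.84 30.99] -1.3773553933280431 70.55379636812452 [-0.2   0.86  1.01] fx_station -0.0356904641403958
SP [ 8.74 30.7 ] yaw err 0.0035590665331466376 fP -0.02506475378133089
```

Emit:
apply_moves([
  [0, 0, 0.025, 0, 0, 0],
  [0, 0, 0, 0, 0, 0],
])

```text
clock: 66.42
eef_pos: [445.3, 3.6, 34.0]
tool_rot: [-1.571, -0.0, -1.377]
force: [0.0, 0.1, 0.6]
width: 70.4
```

```bash
python3 st.py
```

```text
66.425 [445.29   3.56  33.97] [ 7.4  31.13] -1.3768981851423203 70.42233761432679 [0.03 0.07 0.64] fx_station 0.03833792811162226
SP [ 9.31 30.84] yaw err 0.003101858347423825 fP 0.03913558626063611
```

Emit:
apply_moves([
  [0, 0, 0.02, 0, 0, 0],
  [0, 0, 0, 0, 0, 0],
])

```text
clock: 66.68
eef_pos: [445.7, 3.7, 33.9]
tool_rot: [-1.572, -0.0, -1.377]
force: [-1.1, -0.8, 0.9]
width: 70.9
```

```bash
python3 st.py
```

```text
66.675 [445.72   3.68  33.86] [ 7.84 31.17] -1.3768555358864925 70.85666064616818 [-1.07 -0.78  0.9 ] fx_station -1.1911803755018147
SP [ 9.75 30.87] yaw err 0.0030592090915959602 fP -1.1979332145765151
```

Emit:
apply_moves([
  [0, 0, 0.02, 0, 0, 0],
  [0, 0, 0, 0, 0, 0],
])

```text
clock: 66.92
eef_pos: [446.1, 3.7, 33.8]
tool_rot: [-1.572, -0.0, -1.377]
force: [-2.4, -0.1, 3.2]
width: 70.8
```

```bash
python3 st.py
```

```text
66.925 [446.09   3.66  33.83] [ 8.21 31.09] -1.3770179317060123 70.84058115633928 [-2.44 -0.07  3.17] fx_station -2.4092437421222908
SP [10.11 30.78] yaw err 0.003221604911115783 fP -2.4045744195965733
```

Emit:
apply_moves([
  [0, 0, 0.02, 0, 0, 0],
  [0, 0, 0, 0, 0, 0],
])

```text
clock: 67.18
eef_pos: [446.3, 3.6, 33.8]
tool_rot: [-1.573, -0.001, -1.377]
force: [-4.8, -0.3, 4.7]
width: 70.4
```

```bash
python3 st.py
```

```text
67.175 [446.32   3.6   33.83] [ 8.41 30.99] -1.3770247731985397 70.41942957763058 [-4.83 -0.27  4.69] fx_station -4.794077589469132
SP [10.32 30.68] yaw err 0.0032284464036431704 fP -4.78627000896285
```

Emit:
apply_moves([
  [0, 0, -0.1, 0, 0, 0],
  [0, 0, -0.15, 0, 0, 0],
  [0, -0.5, 0, 0, 0, 0],
  [0, -0.8, 0, 0, 0, 0],
  [-0.4, -0.4, 0, 0, 0, 0],
  [-0.6, 0, 0, 0, 0, 0],
  [-0.55, 0, 0, 0, 0, 0],
  [0, 0.3, 0, 0, 0, 0],
  [0, 0.7, 0, 0, 0, 0],
  [0, 0.7, 0, 0, 0, 0],
  [0, 0, 0.05, 0, 0, 0],
  [0, 0, 0.03, 0, 0, 0],
])

```text
clock: 68.68
eef_pos: [429.5, 63.4, 34.1]
tool_rot: [-1.571, -0.0, -1.377]
force: [0.2, 0.1, -0.1]
width: 70.3
```

Emit:
apply_moves([
  [0, 0, 0.02, 0, 0, 0],
  [0, 0, 0.02, 0, 0, 0],
  [0, 0, 0, 0, 0, 0],
])

```text
clock: 69.05
eef_pos: [431.0, 63.9, 34.4]
tool_rot: [-1.57, 0.0, -1.377]
force: [-0.2, 0.6, -0.7]
width: 70.3
```

```bash
python3 st.py
```

```text
69.05 [431.04  63.87  34.35] [ 4.49 93.03] -1.377213654080313 70.34394157497204 [-0.24  0.59 -0.75] fx_station -0.12321966867927238
SP [ 7.14 92.77] yaw err 0.0034173272854165493 fP -0.11569632449119144
```

Emit:
apply_moves([
  [0, 0, 0.025, 0, 0, 0],
  [0, 0, 0, 0, 0, 0],
])

```text
clock: 69.3
eef_pos: [431.8, 64.2, 34.0]
tool_rot: [-1.571, 0.0, -1.377]
force: [-0.4, -0.5, 0.3]
width: 70.6
```

```bash
python3 st.py
```

```text
69.3 [431.76  64.15  33.98] [ 5.24 93.18] -1.3768433781116416 70.55516986254845 [-0.35 -0.46  0.28] fx_station -0.4339661595638462
SP [ 7.89 92.91] yaw err 0.0030470513167450974 fP -0.4386058252508674
```

Emit:
apply_moves([
  [0, 0, 0.02, 0, 0, 0],
  [0, 0, 0, 0, 0, 0],
])

```text
clock: 69.55
eef_pos: [432.5, 64.3, 33.9]
tool_rot: [-1.571, 0.0, -1.377]
force: [0.3, -0.5, -0.5]
width: 70.8
```

```bash
python3 st.py
```

```text
69.55 [432.49  64.35  33.9 ] [ 5.99 93.24] -1.3768163920075671 70.84384208581112 [ 0.26 -0.46 -0.48] fx_station 0.16998409124406497
SP [ 8.65 92.95] yaw err 0.0030200652126706196 fP 0.16394262177271376
```

Emit:
apply_moves([
  [0, 0, 0.025, 0, 0, 0],
  [0, 0, 0, 0, 0, 0],
])

```text
clock: 69.8
eef_pos: [433.4, 64.5, 33.9]
tool_rot: [-1.571, -0.0, -1.377]
force: [-0.3, -0.4, 0.0]
width: 70.5
```

```bash
python3 st.py
```

```text
69.8 [433.38  64.48  33.89] [ 6.89 93.2 ] -1.3768495876602582 70.54717881493504 [-0.26 -0.44  0.  ] fx_station -0.3382364192250705
SP [ 9.54 92.91] yaw err 0.003053260865361729 fP -0.34284474344608146
```

Emit:
apply_moves([
  [0, 0, 0.02, 0, 0, 0],
  [0, 0, 0, 0, 0, 0],
])

```text
clock: 70.05
eef_pos: [433.6, 64.4, 33.9]
tool_rot: [-1.572, -0.0, -1.377]
force: [-2.3, -0.7, 2.4]
width: 70.3
```

```bash
python3 st.py
```

```text
70.05 [433.63  64.45  33.89] [ 7.13 93.13] -1.376802842848797 70.29945869292209 [-2.32 -0.7   2.42] fx_station -2.4103736842997727
SP [ 9.78 92.83] yaw err 0.0030065160539005653 fP -2.413354207000231
```

Emit:
apply_moves([
  [0, 0, 0.02, 0, 0, 0],
  [0, 0, 0, 0, 0, 0],
])

```text
clock: 70.3
eef_pos: [433.9, 64.3, 33.8]
tool_rot: [-1.573, -0.001, -1.377]
force: [-4.4, -0.8, 4.3]
width: 70.6
```

```bash
python3 st.py
```

```text
70.3 [433.86  64.33  33.83] [ 7.34 92.96] -1.37691414317246 70.60851007947257 [-4.37 -0.75  4.31] fx_station -4.433020637043713
SP [ 9.99 92.66] yaw err 0.003117816377563587 fP -4.431934038523319
```

All three are flush: push-stall positions 10.6, 10.3 and 9.9 lie on one straight line. Now back to the keeper.

```bash
python3 - <<'E'
from h import *
s=read_state();p=s["eef_pos"];b=p-8*np.array([np.cos(YP),np.sin(YP),0]);u=b.copy();u[2]=215
plan([(b,TP,2),(u,TP,6),((500,-120,235),-2.0,10),((579.1,-230.8,200),-2.605,6)])
E
```

```text
max 0.76
[[0.0,0.0,-0.1,0.0,-0.01,0.0],[0.0,0.0,-0.1,0.0,-0.01,0.0],[0.0,-0.75,0.0,0.0,0.0,0.0],[0.0,-0.76,0.0,0.0,0.0,0.0],[0.0,-0.75,0.0,0.0,0.0,0.0],[0.0,-0.76,0.0,0.0,0.0,0.0],[0.0,-0.75,0.0,0.0,0.0,0.0],[0.0,-0.76,0.0,0.0,0.0,0.0],[0.48,-0.05,0.09,0.0,0.45,0.0],[0.48,-0.05,0.12,0.0,0.45,0.0],[0.47,-0.05,0.15,0.0,0.45,0.0],[0.46,-0.05,0.18,0.0,0.45,0.0]]
[[0.45,-0.05,0.21,0.0,0.45,0.0],[0.43,-0.05,0.24,0.0,0.45,0.0],[0.42,-0.05,0.26,0.0,0.45,0.0],[0.4,-0.05,0.29,0.0,0.44,0.0],[0.38,-0.05,0.32,0.0,0.45,0.0],[0.35,-0.05,0.34,0.0,0.44,0.0],[0.28,0.15,0.49,0.0,0.72,0.0],[0.23,0.15,0.52,0.0,0.72,0.0],[0.18,0.14,0.54,0.0,0.72,0.0],[0.13,0.15,0.55,0.0,0.73,0.0],[0.07,0.14,0.56,0.0,0.72,0.0],[0.01,0.15,0.57,0.0,0.73,0.0]]
end [ 579.  -230.9  199.8] -2.6056
```

Emit:
apply_moves([
  [0.0, 0.0, -0.1, 0.0, 0, 0.0],
  [0.0, 0.0, -0.1, 0.0, 0, 0.0],
  [0.0, -0.6, 0.0, 0.0, 0.0, 0.0],
  [0.0, -0.76, 0.0, 0.0, 0.0, 0.0],
  [0.0, -0.75, 0.0, 0.0, 0.0, 0.0],
  [0.0, -0.76, 0.0, 0.0, 0.0, 0.0],
  [0.0, -0.85, 0.0, 0.0, 0.0, 0.0],
  [0.0, -0.8, 0.0, 0.0, 0.0, 0.0],
  [0.48, -0.05, 0.09, 0.0, 0.45, 0.0],
  [0.48, -0.05, 0.12, 0.0, 0.45, 0.0],
  [0.47, -0.05, 0.15, 0.0, 0.45, 0.0],
  [0.46, -0.05, 0.18, 0.0, 0.45, 0.0],
])

```text
clock: 71.8
eef_pos: [456.3, -11.7, 222.1]
tool_rot: [-1.572, -0.0, -1.633]
force: [-0.4, 0.3, 0.6]
width: 70.2
```

Emit:
apply_moves([
  [0.45, -0.05, 0.21, 0.0, 0.45, 0.0],
  [0.43, -0.05, 0.24, 0.0, 0.45, 0.0],
  [0.42, -0.05, 0.26, 0.0, 0.45, 0.0],
  [0.4, -0.05, 0.29, 0.0, 0.44, 0.0],
  [0.38, -0.05, 0.32, 0.0, 0.45, 0.0],
  [0.35, -0.05, 0.34, 0.0, 0.44, 0.0],
  [0.28, 0.15, 0.49, 0.0, 0.72, 0.0],
  [0.23, 0.15, 0.52, 0.0, 0.72, 0.0],
  [0.18, 0.14, 0.54, 0.0, 0.72, 0.0],
  [0.13, 0.15, 0.55, 0.0, 0.73, 0.0],
  [0.07, 0.14, 0.56, 0.0, 0.72, 0.0],
  [0.01, 0.15, 0.57, 0.0, 0.73, 0.0],
], jaw=1)

```text
clock: 73.3
eef_pos: [579.9, -232.1, 199.3]
tool_rot: [-1.571, -0.0, -2.613]
force: [-0.3, -0.7, -0.2]
width: 85.3
```

Emit:
apply_moves([
  [0, 0, 0, 0, 0, 0],
  [0, 0, 0, 0, 0, 0],
  [0, 0, 0, 0, 0, 0],
])

```text
clock: 73.68
eef_pos: [579.2, -230.0, 199.9]
tool_rot: [-1.571, 0.0, -2.607]
force: [-0.5, -0.3, -0.2]
width: 85.5
```

```bash
python3 st.py; python3 - <<'E'
from h import *
w=get_image("wrist");cv2.imwrite("pics/w12.png",w[:,:,::-1]);crop(w,0,512,0,384,1.55,"pics/w12c.png")
p=(579.1,-230.8)
plan([((*p,150),-2.605,4),((*p,96.3),-2.605,5)])
print(proj(calibration("wrist"),(579.1,-230.8,134)))
E
```

```text
73.675 [ 579.15 -229.96  199.9 ] [  96.02 -223.03] -2.6068465586522303 85.53111851011238 [-0.46 -0.31 -0.19] fx_station -0.5100227974321795
SP [  94.87 -224.37] yaw err 1.2330502318573338 fP -0.5126489078622071
max 0.32
[[0.0,0.31,0.0,0.0,0.0,0.0],[0.0,0.31,0.0,0.0,0.0,0.0],[0.01,0.31,0.01,0.0,-0.01,0.0],[0.0,0.32,0.0,0.0,0.0,0.0],[0.0,0.27,0.0,0.0,0.0,0.0],[0.0,0.27,0.0,0.0,0.0,0.0],[0.0,0.27,0.0,0.0,0.0,0.0],[0.0,0.27,0.0,0.0,0.0,0.0],[0.0,0.26,0.0,0.0,0.0,0.0]]
end [ 579.1 -230.7   96.3] -2.6057
[256.51706835 206.79220586]
```

View pics/w12c.png

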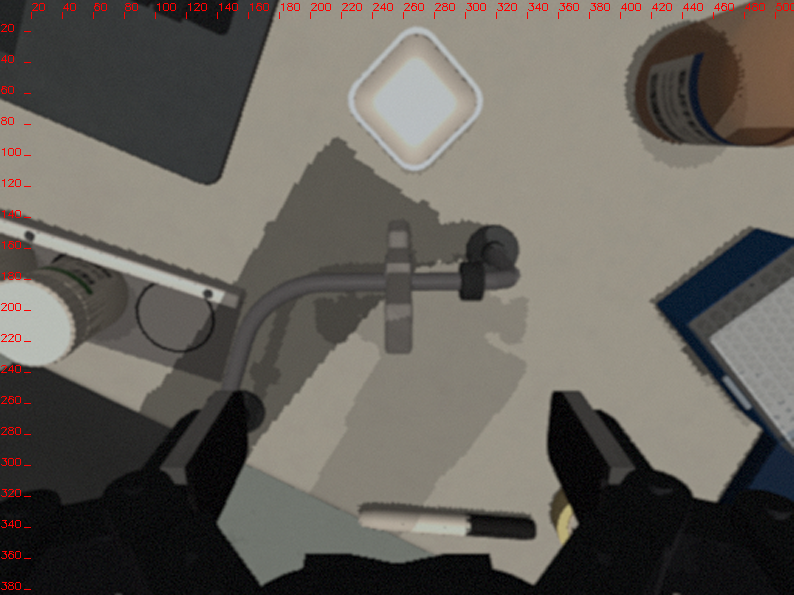

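The keeper hangs on the side leg with its tab top at about (257,209), as predicted. Descend and grip.

Emit:
apply_moves([
  [0, 0.31, 0, 0, 0, 0],
  [0, 0.31, 0, 0, 0, 0],
  [0.01, 0.31, 0.01, 0, 0, 0],
  [0, 0.32, 0, 0, 0, 0],
  [0, 0.27, 0, 0, 0, 0],
  [0, 0.27, 0, 0, 0, 0],
  [0, 0.27, 0, 0, 0, 0],
  [0, 0.27, 0, 0, 0, 0],
  [0, 0.26, 0, 0, 0, 0],
  [0, 0, 0, 0, 0, 0],
  [0, 0, 0, 0, 0, 0],
])

```text
clock: 75.1
eef_pos: [579.5, -231.4, 96.1]
tool_rot: [-1.57, 0.0, -2.608]
force: [-0.3, 0.2, -0.8]
width: 85.4
```

Emit:
apply_moves([
  [0, 0, 0, 0, 0, 0],
  [0, 0, 0, 0, 0, 0],
  [0, 0, 0, 0, 0, 0],
  [0, 0, 0, 0, 0, 0],
  [0, 0, 0, 0, 0, 0],
  [0, 0, 0, 0, 0, 0],
  [0, 0, 0, 0, 0, 0],
  [0, 0, 0, 0, 0, 0],
  [0, 0, 0, 0, 0, 0],
  [0, 0, 0, 0, 0, 0],
], jaw=-1)

```text
clock: 76.35
eef_pos: [579.2, -231.4, 96.0]
tool_rot: [-1.571, 0.0, -2.608]
force: [-1.6, 0.1, 3.8]
width: 11.2
```

```bash
python3 st.py; python3 - <<'E'
from h import *
s=read_state();p=s["eef_pos"]
q=np.linspace(35+61.1+38,4,26)
t=[((p[0],p[1],98.7),s["tool_rot"][2],2)]+[(rt(x,98.7,.5)+(1,)) for x in q[1:]]
plan(t)
E
```

```text
76.35 [ 579.2  -231.37   96.05] [  95.81 -224.42] -2.6083410550079096 11.202573388164593 [-1.59  0.11  3.79] fx_station -1.5425351233242413
SP [  94.65 -225.77] yaw err 1.234544728213013 fP -1.5375665894931172
max 0.75
[[0.0,-0.03,0.0,0.0,0.0,0.0],[0.0,-0.04,0.0,0.0,0.0,0.0],[0.0,0.0,-0.16,0.0,-0.01,0.0],[0.0,0.0,-0.13,0.0,0.0,0.0],[0.0,0.0,-0.13,0.0,0.0,0.0],[0.0,0.0,-0.13,0.0,0.0,0.0],[0.0,0.0,-0.13,0.0,0.0,0.0],[0.0,0.0,-0.13,0.0,0.0,0.0],[0.0,0.0,-0.13,0.0,0.0,0.0],[0.0,0.0,-0.13,0.0,-0.51,0.0],[0.01,0.0,-0.13,0.0,-0.75,0.0],[0.01,0.0,-0.13,0.0,-0.74,0.0]]
[[0.0,0.0,-0.13,0.0,-0.75,0.0],[0.01,0.0,-0.13,0.0,-0.75,0.0],[0.01,0.0,-0.13,0.0,-0.74,0.0],[0.0,0.0,-0.13,0.0,-0.75,0.0],[0.01,0.0,-0.14,0.0,-0.74,0.0],[0.01,0.0,-0.13,0.0,-0.75,0.0],[0.0,0.0,-0.13,0.0,-0.74,0.0],[0.01,0.0,-0.13,0.0,-0.75,0.0],[0.01,0.0,-0.13,0.0,-0.74,0.0],[0.0,0.0,-0.13,0.0,-0.04,0.0],[0.0,0.0,-0.13,0.0,0.0,0.0],[0.0,0.0,-0.13,0.0,0.0,0.0]]
[[0.0,0.0,-0.13,0.0,0.0,0.0],[0.0,0.0,-0.13,0.0,0.0,0.0],[0.0,0.0,-0.13,0.0,0.0,0.0]]
end [ 476.2 -179.6   98.8] -1.3852
```

Emit:
apply_moves([
  [0, -0.03, 0, 0, 0, 0],
  [0, -0.03, 0, 0, 0, 0],
  [0, 0, -0.16, 0, -0.01, 0],
  [0, 0, -0.13, 0, 0, 0],
  [0, 0, -0.13, 0, 0, 0],
  [0, 0, -0.13, 0, 0, 0],
  [0, 0, -0.13, 0, 0, 0],
  [0, 0, -0.13, 0, 0, 0],
  [0, 0, -0.13, 0, 0, 0],
  [0, 0, 0, 0, 0, 0],
])

```text
clock: 77.6
eef_pos: [559.9, -198.5, 98.4]
tool_rot: [-1.571, -0.0, -2.606]
force: [-0.4, -0.5, -1.2]
width: 11.6
```

```bash
python3 st.py
```

```text
77.6 [ 559.87 -198.52   98.37] [  82.85 -188.57] -2.606298768483833 11.560459938388071 [-0.37 -0.53 -1.15] fx_station -0.4581399960369717
SP [  82.11 -189.76] yaw err 1.2325024416889363 fP -0.4635243130976312
```

Emit:
apply_moves([
  [0, 0, -0.13, 0, -0.51, 0],
  [0.01, 0, -0.13, 0, -0.75, 0],
  [0.01, 0, -0.13, 0, -0.74, 0],
  [0, 0, -0.13, 0, -0.75, 0],
  [0.01, 0, -0.13, 0, -0.75, 0],
  [0.01, 0, -0.13, 0, -0.74, 0],
  [0, 0, 0, 0, 0, 0],
])

```text
clock: 78.47
eef_pos: [537.4, -178.3, 98.3]
tool_rot: [-1.571, 0.0, -2.016]
force: [0.2, -0.0, -1.7]
width: 11.5
```

```bash
python3 st.py; python3 - <<'E'
from h import *
p=S(read_state()["eef_pos"]);a=np.arctan2(p[0]-35,p[1]+205);print("arc angle deg",np.degrees(a),"radius",np.hypot(p[0]-35,p[1]+205),"yaw wanted",TY-a)
E
```

```text
78.475 [ 537.39 -178.29   98.27] [  64.47 -164.56] -2.016301706679278 11.514716005040988 [ 0.21 -0.03 -1.7 ] fx_station 0.19698411590688233
SP [  64.03 -165.53] yaw err 0.6425053798843816 fP 0.19611412469016745
arc angle deg 36.08117280976397 radius 50.039776341121545 yaw wanted -2.0155315903063316
```

On the arc, radius 50.0 and heading exact. Continue.

Emit:
apply_moves([
  [0, 0, -0.13, 0, -0.75, 0],
  [0.01, 0, -0.14, 0, -0.74, 0],
  [0.01, 0, -0.13, 0, -0.75, 0],
  [0, 0, -0.13, 0, -0.74, 0],
  [0.01, 0, -0.13, 0, -0.75, 0],
  [0.01, 0, -0.13, 0, -0.74, 0],
  [0, 0, -0.13, 0, -0.04, 0],
  [0, 0, 0, 0, 0, 0],
])

```text
clock: 79.47
eef_pos: [501.4, -175.2, 98.3]
tool_rot: [-1.571, -0.0, -1.388]
force: [-0.3, -0.0, -0.9]
width: 11.2
```

```bash
python3 st.py
```

```text
79.475 [ 501.44 -175.24   98.3 ] [  29.7  -154.95] -1.3881920503504197 11.22906561442331 [-0.33 -0.02 -0.88] fx_station -0.32538633308632275
SP [  29.37 -155.5 ] yaw err 0.01439572355552321 fP -0.32490589035521333
```

Emit:
apply_moves([
  [0, 0, -0.13, 0, 0, 0],
  [0, 0, -0.13, 0, 0, 0],
  [0, 0, -0.13, 0, 0, 0],
  [0, 0, -0.13, 0, 0, 0],
  [0, 0, 0, 0, 0, 0],
])

```text
clock: 80.1
eef_pos: [480.7, -178.9, 98.3]
tool_rot: [-1.571, -0.0, -1.386]
force: [0.5, -0.9, -0.8]
width: 11.4
```

```bash
python3 st.py
```

```text
80.1 [ 480.69 -178.88   98.32] [   8.63 -154.7 ] -1.3856014899481943 11.35872752081334 [ 0.51 -0.93 -0.78] fx_station 0.33402186921401106
SP [   8.31 -155.  ] yaw err 0.011805163153297826 fP 0.3219251038197634
```

Emit:
apply_moves([
  [0, 0, -0.06, 0, 0, 0],
  [0, 0, -0.05, 0, 0, 0],
  [0, 0, -0.04, 0, 0, 0],
  [0, 0, 0, 0, 0, 0],
])

```text
clock: 80.6
eef_pos: [475.3, -179.8, 98.3]
tool_rot: [-1.571, 0.0, -1.385]
force: [0.4, 0.6, -1.9]
width: 11.5
```

```bash
python3 st.py
```

```text
80.6 [ 475.28 -179.8    98.31] [   3.15 -154.62] -1.3852403056676492 11.481153049842042 [ 0.39  0.57 -1.91] fx_station 0.4914698562609755
SP [   2.83 -154.85] yaw err 0.011443978872752725 fP 0.4972976082487055
```

Emit:
apply_moves([
  [0, 0, -0.03, 0, 0, 0],
  [0, 0, 0, 0, 0, 0],
])

```text
clock: 80.85
eef_pos: [474.1, -180.0, 98.3]
tool_rot: [-1.571, 0.0, -1.385]
force: [0.4, -0.0, -2.2]
width: 11.5
```

```bash
python3 st.py
```

```text
80.85 [ 474.13 -180.01   98.32] [   1.98 -154.61] -1.385238088154496 11.475811995729334 [ 0.39 -0.02 -2.16] fx_station 0.38299382605081306
SP [   1.66 -154.83] yaw err 0.0114417613595994 fP 0.381829015668877
```

Emit:
apply_moves([
  [0, 0, -0.025, 0, 0, 0],
  [0, 0, 0, 0, 0, 0],
])

```text
clock: 81.1
eef_pos: [473.7, -180.1, 98.4]
tool_rot: [-1.57, 0.0, -1.385]
force: [0.2, 0.1, -2.3]
width: 11.5
```

```bash
python3 st.py
```

```text
81.1 [ 473.69 -180.08   98.41] [   1.53 -154.6 ] -1.385056055504741 11.523754655677138 [ 0.21  0.08 -2.27] fx_station 0.22446421144860979
SP [   1.21 -154.81] yaw err 0.011259728709844596 fP 0.22487152209648442
```

Emit:
apply_moves([
  [0, 0, -0.025, 0, 0, 0],
  [0, 0, 0, 0, 0, 0],
])

```text
clock: 81.35
eef_pos: [473.5, -180.1, 98.5]
tool_rot: [-1.568, 0.0, -1.385]
force: [3.9, 1.2, -3.6]
width: 11.3
```

```bash
python3 st.py
```

```text
81.35 [ 473.52 -180.09   98.52] [   1.36 -154.58] -1.3847511927256289 11.347796680365622 [ 3.88  1.15 -3.55] fx_station 4.028112967265526
SP [   1.04 -154.79] yaw err 0.01095486593073236 fP 4.032839396162525
```

Stop contact (4 N). Lower to hanging height while still touching, press once more, release.

Emit:
apply_moves([
  [0, 0.03, 0, 0, 0, 0],
  [0, 0.03, 0, 0, 0, 0],
  [0, 0, -0.02, 0, 0, 0],
  [0, 0, 0, 0, 0, 0],
])

```text
clock: 81.85
eef_pos: [473.4, -180.2, 96.4]
tool_rot: [-1.567, -0.0, -1.385]
force: [5.4, 0.8, 0.2]
width: 11.4
```

```bash
python3 st.py
```

```text
81.85 [ 473.42 -180.22   96.36] [   1.24 -154.68] -1.384626417855856 11.394368870705417 [5.41 0.79 0.22] fx_station 5.460874530109455
SP [   0.92 -154.89] yaw err 0.010830091060959557 fP 5.457829744175721
```

Emit:
apply_moves([
  [0, 0, 0, 0, 0, 0],
  [0, 0, 0, 0, 0, 0],
  [0, 0, 0, 0, 0, 0],
  [0, 0, 0, 0, 0, 0],
  [0, 0, 0, 0, 0, 0],
  [0, 0, 0, 0, 0, 0],
  [0, 0, 0, 0, 0, 0],
], jaw=1)

```text
clock: 82.72
eef_pos: [471.4, -180.5, 95.9]
tool_rot: [-1.571, 0.0, -1.385]
force: [-0.3, 0.0, 0.1]
width: 85.7
```

```bash
python3 st.py; python3 - <<'E'
from h import *
w=get_image("wrist");cv2.imwrite("pics/w13.png",w[:,:,::-1]);crop(w,100,412,130,384,2.4,"pics/w13c.png")
E
```

```text
82.725 [ 471.42 -180.51   95.91] [  -0.77 -154.6 ] -1.3852134170722652 85.73164527801133 [-0.27  0.04  0.07] fx_station -0.2581434151426903
SP [  -1.09 -154.79] yaw err 0.011417090277368702 fP -0.25700984796900217
```

View pics/w13c.png

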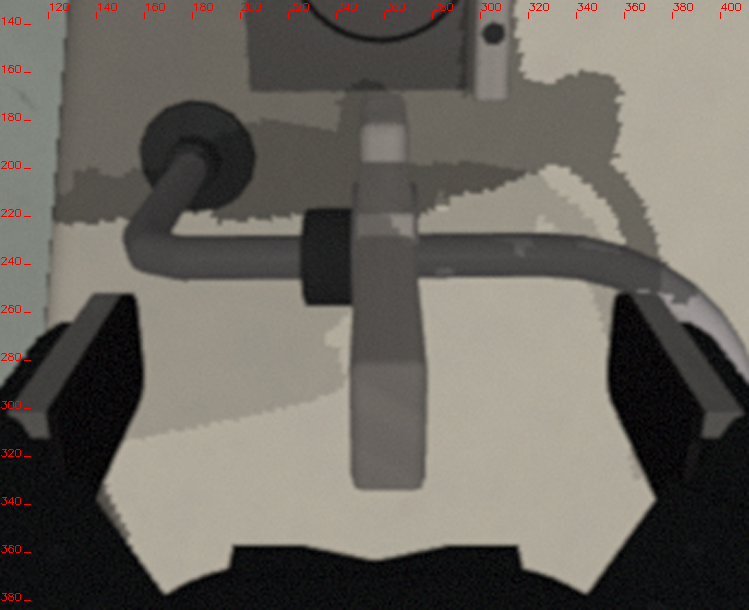

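The keeper's face is against the black collar with no gap showing. I retreat and take a final check.

```bash
python3 - <<'E'
from h import *
c=calibration("wrist")
print("tab",S(on(c,(100+388.5/2.4,130+425/2.4),134)),"collar left",S(on(c,(100+302/2.4,130+257/2.4),75)), "keeper hub left @z75",S(on(c,(100+353/2.4,130+257/2.4),75)))
E
```

```text
tab [   0.72661051 -155.59024784] collar left [ -17.63319236 -155.36860801] keeper hub left @z75 [  -6.2452145  -155.35441842]
```

Emit:
apply_moves([
  [0, -0.4, 0, 0, 0, 0],
  [0, -0.6, 0, 0, 0, 0],
  [0, -0.8, 0, 0, 0, 0],
  [0, -0.8, 0, 0, 0, 0],
  [0, -0.8, 0, 0, 0, 0],
  [0.3, -0.4, 0, 0, 0, 0],
  [0.3, -0.2, 0, 0, 0, 0],
  [0, 0, 0, 0, 0, 0],
  [0, 0, 0, 0, 0, 0],
])

```text
clock: 83.9
eef_pos: [475.3, -203.6, 255.3]
tool_rot: [-1.572, 0.001, -1.385]
force: [0.0, -0.2, -0.2]
width: 85.4
```

```bash
python3 - <<'E'
from h import *
a=get_image("scene");b=get_image("side");w=get_image("wrist")
f=lambda im,x0,x1,y0,y1,k:cv2.resize(im[y0:y1,x0:x1,::-1],None,fx=k,fy=k,interpolation=cv2.INTER_CUBIC)
A=f(a,150,375,145,275,2.2);B=f(b,205,310,145,345,2.2);W=f(w,60,412,0,250,1.37)
o=np.zeros((600,800,3),np.uint8)
for im,x,y in((A,0,0),(W,0,290),(B,510,0)):
    h=min(im.shape[0],600-y);v=min(im.shape[1],800-x);o[y:y+h,x:x+v]=im[:h,:v]
cv2.imwrite("pics/fin.png",o)
c=calibration("wrist");lids(w,c)
E
python3 st.py
```

```text
(258, 76) r 25.1 [ 460.6 -120.    68. ] d 46.8 rgb [112 109 103]
(424, 178) r 28.4 [ 646.2 -185.2   68. ] d 57.9 rgb [184 188 186]
(262, 15) r 29.2 [454.8 -68.5  68. ] d 51.8 rgb [182 188 197]
84.05 [ 475.52 -203.48  255.34] [  -0.98 -177.93] -1.3843210262599375 85.62890042340399 [-0.4  -0.13 -0.96] fx_station -0.4140054145644655
SP [  -1.58 -178.12] yaw err 0.010524699465040976 fP -0.41460854612925574
```

View pics/fin.png

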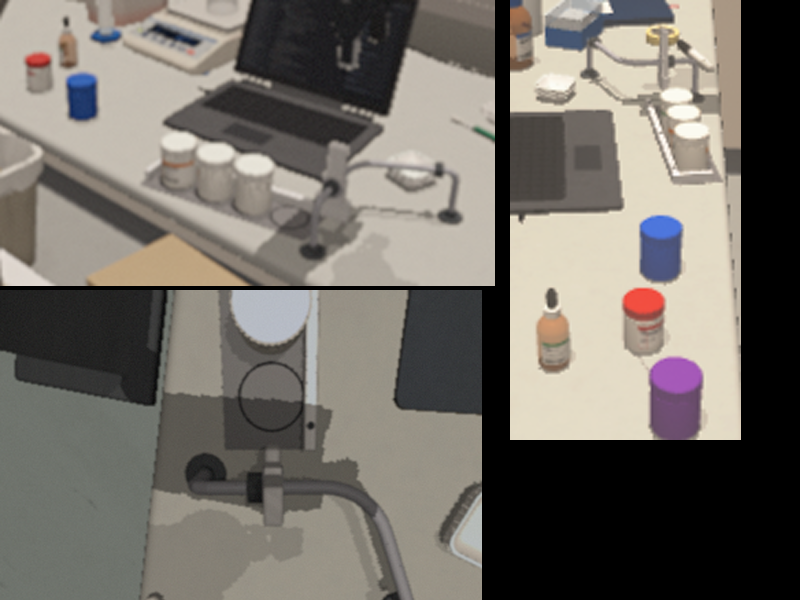

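The final view shows three pots upright in an even row along the fence in circles 1 to 3. The keeper is against its collar, and the red, blue and purple pots and the dropper are where they were. I'm handing it in.

```bash
python3 -c "
from cell import *
print(finish_job())"
```

```text
the job is handed in; nothing more can be done
None
```

The job is handed in at about 84 s of robot time, with the three white-lidded pots in the station and the keeper home. I found no fourth white pot within reach; the only other white-topped jar stood about 1 m away.

- **Keeper, out:** I slid it round the bend with side forces under about 1 N and parked it about 40 mm along the side leg.
- **Pots:** They stand upright in circles 1 to 3, and circle 4 is empty. The second pot was found knocked out of circle 2 and leaning against the first pot, so I regrasped and replaced it. I then pressed each pot against the fence with 4–5 N. The stall positions (10.6, 10.3 and 9.9 mm) lie on one straight line at about 62 mm spacing.
- **Keeper, back:** I slid it back round the bend until it met the home stop at about 4–5 N, then let it hang free. From near, no gap to the collar showed.

**Last checks:** The final three-camera view showed the row standing even and the keeper home. The red, blue and purple pots and the dropper looked unmoved.

**Disagreements:**
- Lid positions along the row read about 3 mm lower from the wrist camera than where the gripper had set the pots. I put this down to camera bias, since the 62 mm spacing agreed.
- The second pot's first placing, before it was knocked, stalled about 1–2 mm short of where the fence proved to be. Circle 1's pot also stalled about 1 mm short when first set down. The final presses covered both.
- The keeper tab read 0.7 mm from home in the picture, within the measuring error.

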